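# Fit the lamp driver's parts onto their mounts

### The job

Fit out the perforated plate of the lamp driver: stand each circuit board upright on edge, fully down, in the card guide of its own length, seat the copper-wound toroid flat on its rubber pad over the centre bolt, and set the can capacitor upright and fully down in its round clamp. Never let a board tip over, and leave the solder reel and the screwdriver where they lie.

Things in the scene. Friction and masses are not known exactly. Their poses are not given: they have to be found in the camera images.
- long_board: the longer green circuit board on edge, 84 long (y) x 2.4 thick (x) x 60 high; parts to 14 mm off its +x face below z 38. Grip across x the aluminium rail on its top edge: 12 thick, 44 long (y), z 42 to 70. Origin: middle of lower edge, z up. Starts upright in a kerf 5 wide, 14 deep of a fixed pine block (y 60, x 44, 24 high), lower edge 10 mm over the desk: lift straight out. 90 g. In mm.
- short_board: the shorter green circuit board on edge, 56 long (y) x 2.4 thick (x) x 60 high; parts to 14 mm off its +x face below z 38. Grip across x the aluminium rail on its top edge: 12 thick, 36 long (y), z 42 to 70. Origin: middle of lower edge, z up. Starts upright in a kerf 5 wide, 14 deep of a fixed pine block (y 60, x 44, 24 high), lower edge 10 mm over the desk: lift straight out. 90 g. In mm.
- toroid: copper-wound ring-shaped transformer lying flat on the desk, 58 mm across, 28 mm high, with a 24 mm hole right through. Origin at the centre of its underside, z up; round, so any yaw will do. Grip across its outside. 220 g.
- capacitor: black can capacitor with an aluminium top, a plain cylinder 36 mm across and 62 mm high standing on the desk. Origin at the centre of its underside, z up; any yaw will do. Grip round its upper half. 100 g.
- long_guide: fixed black guide for the longer board: strip and two posts with facing grooves, 112 long (y), 31 wide (x). Grooves 5 wide, their end walls 88 apart, straight to z 34, flared 8 each way up to z 48. Board goes straight down, plane along y, either way round, until its lower edge rests at z 5. Origin: middle of underside, on the plate's top 4 mm over the desk; z up. In mm.
- short_guide: fixed black guide for the shorter board: strip and two posts with facing grooves, 84 long (y), 31 wide (x). Grooves 5 wide, their end walls 60 apart, straight to z 34, flared 8 each way up to z 48. Board goes straight down, plane along y, either way round, until its lower edge rests at z 5. Origin: middle of underside, on the plate's top 4 mm over the desk; z up. In mm.
- toroid_mount: fixed mount for the toroid: black rubber pad 48 mm across, top at z 4; in it a centre bolt 12 mm thick up to z 31, tapering to a 5 mm tip at z 41. The toroid drops over the bolt and lies on the pad, underside at z 4. Origin: centre of underside, on the plate's top 4 mm over the desk; z up.
- capacitor_clamp: fixed round steel cup for the capacitor, two screwed ears along x (72 mm over both): bore 43 mm across, floor at z 4 mm, mouth flared to about 57 mm at z 26 mm. The capacitor stands in it on the floor. Origin: centre of the underside, on the plate's top 4 mm over the desk; z up.
- solder_reel: bystander: green-flanged solder reel, 60 mm across, 35 mm high, standing loose inside the curve of the vacuum hose. Origin: centre of its underside. (The hose lies on the desk beyond the row of parts, up to 50 mm high, nowhere nearer than x = 0.455 m.)
- screwdriver: bystander: screwdriver with orange handle, 230 mm long, lying loose along the left edge of the desk. Origin under its middle.
Things that resemble listed ones, but are neither listed nor needed, are in the scene too. What is shaped like the capacitor but green is not meant.

How it is judged:
At the end, for the whole second after the job is handed in: At rest and released: each board down in the guide of its length (centre within 8 mm, under 4 mm above its seat, upright and in line within 0.1 rad); toroid flat on its pad (10 mm) and capacitor upright in its clamp (8 mm), each under 4 mm above its seat and within 0.1 rad (horizontal distance between long_board and long_guide below 0.008 m and z of long_board in the frame of long_guide below 0.009 m and angle between each of long_board, short_board, toroid, capacitor's own z axis and vertical below 0.1 rad and linear speed of each of long_board, short_board, toroid, capacitor below 0.02 m/s and angular speed of each of long_board, short_board, toroid, capacitor below 0.2 rad/s and angle between the y axis of long_board and the y axis of long_guide, either way round below 0.1 rad and horizontal distance between short_board and short_guide below 0.008 m and z of short_board in the frame of short_guide below 0.009 m and angle between the y axis of short_board and the y axis of short_guide, either way round below 0.1 rad and horizontal distance between toroid and toroid_mount below 0.01 m and z of toroid in the frame of toroid_mount below 0.008 m and horizontal distance between capacitor and capacitor_clamp below 0.008 m and z of capacitor in the frame of capacitor_clamp below 0.008 m); the robot touches nothing.
It fails at once if a board is tipped over (more than 0.6 rad from upright) (angle between any of long_board, short_board's own z axis and vertical above 0.6 rad).
It fails at once if the solder reel or the screwdriver is pushed more than 30 mm from where it lay (distance of any of solder_reel, screwdriver from where it was at the start of the episode above 0.03 m).
It also fails if it takes over 109 s, if anything falls off the work surface, if the arm or the gripper's body presses on something with over 40 N, if the wrist force passes 120 N, or if a joint passes its speed limit or range.

### The arm

A 7-joint arm with a two-finger parallel gripper is mounted at the origin on a cart in front of the work surface, level with it; the furniture and walls round the work are solid. World frame = base frame: x ahead of the robot, y to its left, z up, the work surface at z = 0. Lengths are in m, angles in rad, forces in N, time in s.
With the tool pointing down it reaches from about 0.35 to 0.9 m from the base axis. Payload 19.9 kg.
Tool frame: the origin (TCP) lies at the very end of the fingers, on their centre line; the grasp point (between the pads) lies grip_depth behind it (grip_depth is the distance from the TCP to the grasp point, in m); z points along the fingers, y is the direction in which the jaws open and shut (so a half turn about z gives the same grasp; the last joint's range is limited). The gripper opens to 85 mm and grips with 20 to 120 N. Pads are 22 mm wide; open, the fingers measure 114 mm over their backs; the gripper's body (76 mm by 85 mm) begins 54 mm behind the grasp point. The pads swing forward as they close: fully open they stand 13 mm farther back than shut.
Start: joints at [1.204, 0.417, -0.01, 1.614, 0.005, 1.111, -0.053], TCP at [0.199, -0.592, 0.231] pointing down, gripper open.
Joint ranges: [-2.81, 2.81], [-0.39, 2.02], [-1.27, 1.25], [0.06, 2.57], [-1.19, 4.33], [0.19, 2], [-2.82, 2.82]. Speed limits (rad/s): [1.89, 1.89, 2.39, 2.39, 3.01, 3.01, 3.01].

### API

Orientations are given as a 3x3 rotation matrix whose columns are the frame's x, y, z axes.
In Python, from bench import state, read_camera, sign_off, grip_depth gives the robot as it stands.
- The arm moves only by the tool play_rows, never from a script. Its argument "targets" is a list that holds one entry, the list of rows, each a list of 7 numbers: the opening, from 0 (shut) to 1 (fully open), then the shift along the tool's x, y, z in m, then the turn, a rotation vector about the tool's x, y, z in rad. In form: [[[claw, x, y, z, wx, wy, wz], ...]]. A call has 1 to 8 rows; each row shifts and turns the pose as measured when the row begins, along the tool's axes as they then stand; what a row does not reach is not made up. A row lasts 1/8 s, in which the tool goes at most 62.5 mm and 10.7 degrees, less where a joint would pass 70% of its speed; a pose out of reach is approached as far as the arm can. A call is refused whole if a number of a shift passes 0.0625 or a number of a turn 0.188, either way. A call with a gripper value outside its range is refused whole. The fingers move at their own pace and stop on an object; "squeeze" is the grip in N (left out, the last holds). Time passes only in rows, so rows that do not move let the fingers close. It gives the time, the measured TCP pose, the force and the opening at its end, in the units of the state.
- state(): the state, without advancing time (a new reading comes with each control period).
- read_camera(name): name is "side" or "top"; returns a dict with "image" (384x512x3 uint8, blue, green, red), "intrinsics" (3x3 intrinsics, pixels), "extrinsics" (4x4, takes a point from camera to world coordinates). Camera axes: x right, y down, z forward; pixel columns grow to the right and rows downward; lengths in m; the calibration is good to about 2 mm. A picture is of the moment at which its call begins. There is no depth.
- sign_off(): hands the job in, once; it reports no verdict.
The state is a dict: "time_s": time; "qpos": joint angles; "qd": joint speeds; "tau": joint torques, N m; "tcp_pos": TCP position; "tool_rot": TCP orientation; "contact_force": force on the tool from outside, world axes, zero at the start; "moment": the same for the moment, N m; "width": opening from 0.0 (shut) to 1.0 (fully open).
Only numpy, scipy, OpenCV 4.12 (cv2) and the standard library are available. Lean on these libraries where they do the work, as an engineer would, in place of code of your own. Each camera call takes 0.05 s, during which the arm holds its last target. There are 200 camera calls.

## Working session

There is one attempt and no reset: what is moved stays moved. The work goes in short steps, Python scripts to look and compute and a tool call to move; the robot and the scene stay as the last step left them, time stands still between calls to the robot, and variables do not carry over. Pictures are saved under pics/ and viewed, about 12 in all and at most 16, crops included, and the job is handed in when it is done.

Besides the shell and the picture viewer there is one more tool, called as name(argument=value, ...) on one line, values as JSON. play_rows: Moves the arm, as the interface text tells. Its arguments: {"type":"object","properties":{"targets":{"type":"array"},"squeeze":{"type":"number"}},"required":["targets"]}

```bash
mkdir -p pics; ls
cat > h.py <<'E'
import numpy as np,cv2
from bench import state,read_camera,sign_off,grip_depth
def ray(c,uv,z):
    K=np.array(c["intrinsics"]);T=np.array(c["extrinsics"])
    d=T[:3,:3]@np.linalg.solve(K,[uv[0],uv[1],1]);o=T[:3,3]
    return o+d*(z-o[2])/d[2]
def proj(c,p):
    K=np.array(c["intrinsics"]);T=np.array(c["extrinsics"])
    q=K@(T[:3,:3].T@(np.array(p)-T[:3,3]));return q[:2]/q[2]
E
python3 - <<'E'
from h import *
for n in("top","side"):
    c=read_camera(n);cv2.imwrite(f"pics/{n}0.png",cv2.resize(c["image"],None,fx=1.5,fy=1.5,interpolation=cv2.INTER_CUBIC));np.save(n+"0.npy",c,allow_pickle=True)
    print(np.round(c["intrinsics"],1).tolist(),np.round(c["extrinsics"],3).tolist())
s=state();print(grip_depth,{k:np.round(v,3).tolist() for k,v in s.items()})
E
```

```text
pics
[[346.9, 0.0, 259.2], [0.0, 346.9, 189.5], [0.0, 0.0, 1.0]] [[-0.015, -0.999, 0.037, 0.453], [-1.0, 0.014, -0.004, 0.049], [0.004, -0.037, -0.999, 1.157], [0.0, 0.0, 0.0, 1.0]]
[[402.2, 0.0, 249.0], [0.0, 402.2, 193.6], [0.0, 0.0, 1.0]] [[0.978, -0.089, 0.188, 0.262], [-0.208, -0.375, 0.903, -1.04], [-0.01, -0.923, -0.385, 0.484], [0.0, 0.0, 0.0, 1.0]]
0.0187 {'time_s': 0.1, 'qpos': [1.205, 0.418, -0.01, 1.614, 0.005, 1.111, -0.053], 'qd': [-0.0, -0.0, -0.0, -0.001, 0.0, -0.002, -0.0], 'tau': [0.0, -86.582, 0.68, -43.564, 0.019, 0.005, 0.0], 'tcp_pos': [0.199, -0.592, 0.231], 'tool_rot': [[0.948, 0.319, -0.0], [0.319, -0.948, 0.001], [-0.0, -0.001, -1.0]], 'contact_force': [0.161, 0.112, -0.446], 'moment': [0.038, 0.001, 0.003], 'width': 0.998}
```

View pics/top0.png

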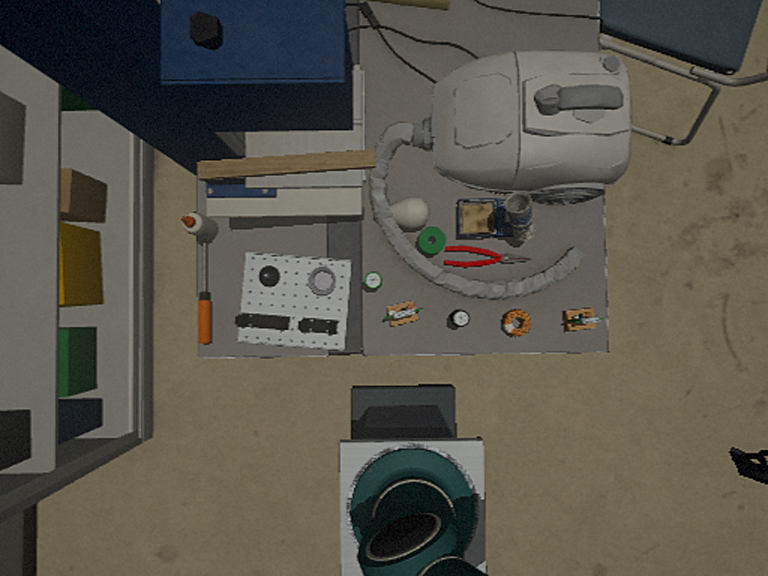

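View pics/side0.png

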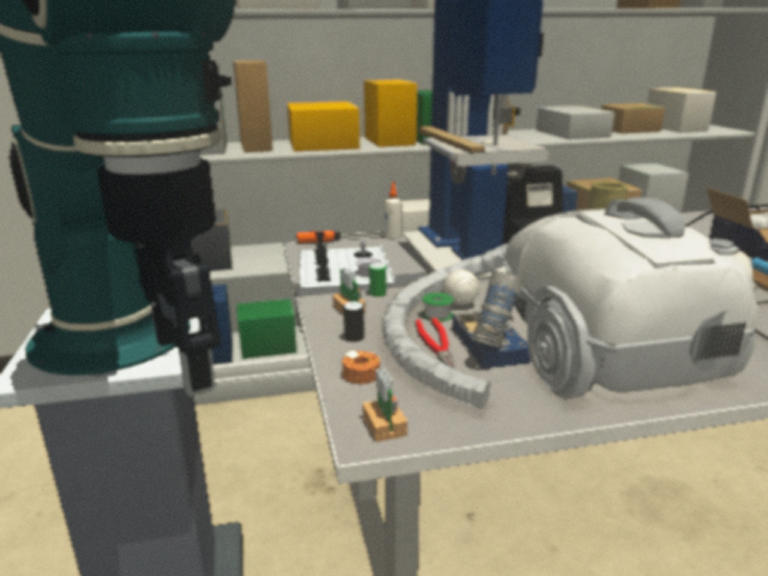

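The top view shows the plate (upscaled px 240-350, 253-348) with mount (269,275), clamp (320,280), guides (264,322) and (318,325). The parts row: boards at (402,314) and (580,318), black can (459,318), and toroid (517,322). The green decoy can is at (373,280); the black one with the aluminium top fits the description. I'll enlarge both areas to confirm.

Run:
```python
from h import *
c=np.load("top0.npy",allow_pickle=True).item();im=c["image"]
a=cv2.resize(im[165:240,155:245],(800,667),interpolation=cv2.INTER_CUBIC)[:600]
b=cv2.resize(im[175:240,235:408],(800,300),interpolation=cv2.INTER_CUBIC)
a=cv2.resize(im[165:240,152:242],(360,300),interpolation=cv2.INTER_CUBIC)
o=np.zeros((600,800,3),np.uint8);o[:300]=b;o[300:,:360]=a
s=np.load("side0.npy",allow_pickle=True).item()["image"]
o[300:,360:]=cv2.resize(s[150:300,180:400],(440,300),interpolation=cv2.INTER_CUBIC)
o=cv2.convertScaleAbs(o,alpha=1.5);cv2.imwrite("pics/crop1.png",o)
for n,uv,z in [("A",(268,209),.08),("B",(386.7,212),.08),("cap",(306,212),.062),("tor",(344.7,214.7),.028),("lg",(176,214.7),.052),("sg",(212,216.7),.052),("mount",(179.5,183.3),.045),("clamp",(213.5,187),.03),("dec",(248.5,187),.06),("driverhandle",(136.5,212),.02),("reel",(287.5,160),.03),("plank",(190,108),.2)]:print(n,np.round(ray(c,uv,z),3))
```

```text
A [0.432 0.018 0.08 ]
B [ 0.417 -0.351  0.08 ]
cap [ 0.42  -0.103  0.062]
tor [ 0.408 -0.233  0.028]
lg [0.417 0.309 0.052]
sg [0.409 0.195 0.052]
mount [0.517 0.299 0.045]
clamp [0.505 0.192 0.03 ]
dec [0.502 0.078 0.06 ]
driverhandle [0.427 0.446 0.02 ]
reel [ 0.589 -0.05   0.03 ]
plank [0.718 0.234 0.2  ]
```

View pics/crop1.png

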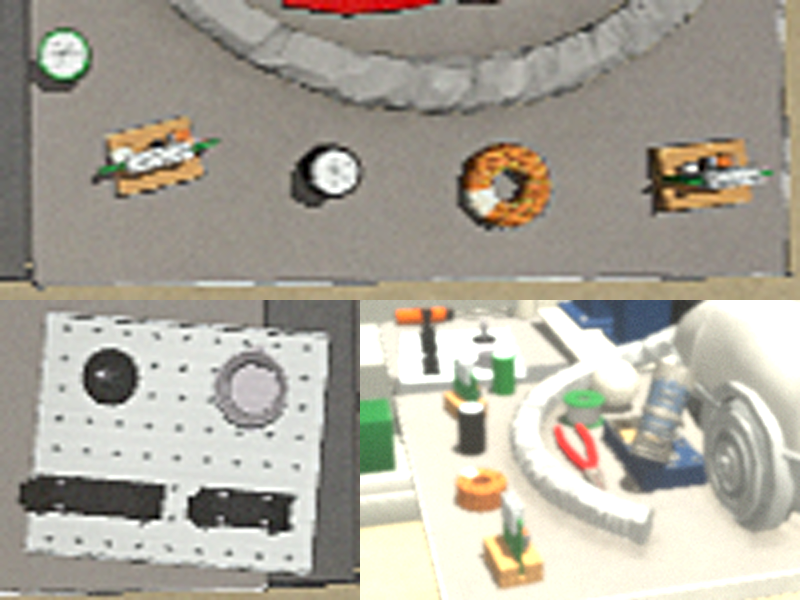

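A (left block, px ~268,209) is the long board: about 82 mm in view. B (right, px ~387,212) measures about 54 mm after allowing for perspective, so it is the short one. Capacitor = black can (306,212). Next I'll zoom in for accurate positions.

Run:
```python
from h import *
c=np.load("top0.npy",allow_pickle=True).item();im=c["image"]
a=cv2.resize(im[167:235,155:239],None,fx=9,fy=8.8,interpolation=cv2.INTER_CUBIC)
a=cv2.resize(im[167:233,155:240],None,fx=9,fy=9,interpolation=cv2.INTER_CUBIC)
cv2.imwrite("pics/plate_top.png",cv2.convertScaleAbs(a,alpha=1.6))
c=np.load("side0.npy",allow_pickle=True).item();im=c["image"]
a=cv2.resize(im[145:200,190:275],None,fx=9,fy=9,interpolation=cv2.INTER_CUBIC)
cv2.imwrite("pics/plate_side.png",cv2.convertScaleAbs(a,alpha=1.4))
```

```text
(no output)
```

View pics/plate_top.png

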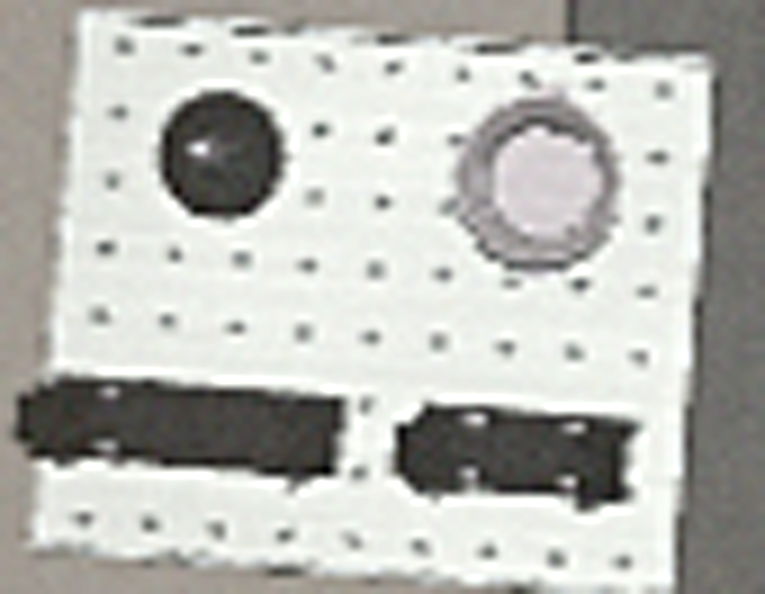

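View pics/plate_side.png

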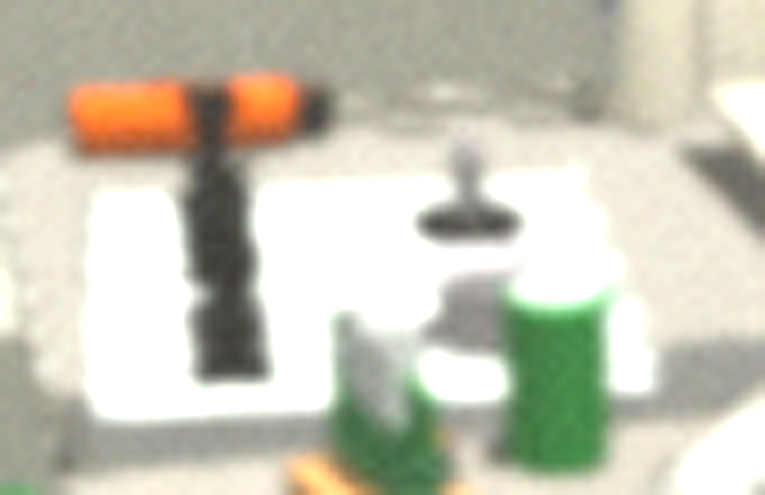

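```bash
cat > m.py <<'E'
from h import *
c=np.load("top0.npy",allow_pickle=True).item();im=c["image"];hsv=cv2.cvtColor(im,cv2.COLOR_BGR2HSV)
def blobs(mask,box,amin=6):
    m=np.zeros_like(mask);x0,y0,x1,y1=box;m[y0:y1,x0:x1]=mask[y0:y1,x0:x1]
    n,l,s,ce=cv2.connectedComponentsWithStats(m)
    return [(s[i],ce[i],np.argwhere(l==i)[:,::-1]) for i in range(1,n) if s[i][4]>=amin]
V=hsv[:,:,2];S=hsv[:,:,1]
def ext(p,z,yaw):  # extents of pixels in plate axes
    w=np.array([ray(c,q,z)[:2] for q in p]);R=np.array([[np.cos(yaw),-np.sin(yaw)],[np.sin(yaw),np.cos(yaw)]])
    return w@R  # coords in rotated axes (x',y')
E
python3 - <<'E'
from m import *
# plate yaw from white mask
pl=blobs(((V>130)&(S<40)).astype(np.uint8),(150,160,245,240),500)
for s,ce,p in pl:
    r=cv2.minAreaRect(p.astype(np.float32));b=cv2.boxPoints(r);w=np.array([ray(c,q,.004) for q in b])[:,:2]
    print("plate",s,np.round(w,3).tolist());
    for i in range(4):
        d=w[(i+1)%4]-w[i];print(np.degrees(np.arctan2(d[1],d[0])),np.hypot(*d))
dk=(V<70).astype(np.uint8)
for s,ce,p in blobs(dk,(152,165,240,235),60):
    print("dark",s,ce)
    r=cv2.minAreaRect(p.astype(np.float32));print(r)
print(V[215,155:240].tolist());print(V[185,155:240].tolist());
br=(V>120)&(S<60)
for s,ce,p in blobs(br.astype(np.uint8),(250,195,400,225),8): print("bright",s,ce,cv2.minAreaRect(p.astype(np.float32)))
gr=((hsv[:,:,0]>40)&(hsv[:,:,0]<90)&(S>90)).astype(np.uint8)
for s,ce,p in blobs(gr,(250,195,405,225),3): print("green",s,ce)
orr=((hsv[:,:,0]<22)&(S>90)).astype(np.uint8)
for s,ce,p in blobs(orr,(250,195,405,230),8): print("orange",s,ce,cv2.minAreaRect(p.astype(np.float32)))
E
```

```text
plate [ 159  168   75   66 2942] [[0.375, 0.38], [0.574, 0.362], [0.551, 0.127], [0.352, 0.146]]
-5.005142980445786 0.19977358117590047
-95.59509360716842 0.2360050013139242
174.5633039932431 0.1997989870926527
84.39629804853693 0.23450041098997815
dark [230 168   8  66 106] [232.96226415 201.28301887]
((234.86207580566406, 200.65518188476562), (5.813183784484863, 65.27375030517578), 4.763641834259033)
dark [173 177  13  14 143] [179.09090909 183.7972028 ]
((179.0, 183.5), (13.0, 12.0), 90.0)
dark [156 209  37  11 309] [174.64724919 213.85113269]
((174.0292510986328, 213.82736206054688), (35.922584533691406, 9.469315528869629), 2.4895529747009277)
dark [199 212  27  12 222] [211.50900901 216.91441441]
((211.72413635253906, 217.3103485107422), (25.910192489624023, 10.131549835205078), 4.763641834259033)
[97, 69, 25, 29, 42, 36, 41, 41, 37, 35, 37, 36, 39, 43, 47, 41, 44, 43, 44, 45, 43, 43, 45, 44, 44, 48, 46, 45, 44, 48, 46, 42, 47, 42, 40, 44, 35, 83, 139, 158, 152, 150, 156, 142, 19, 37, 42, 37, 41, 35, 42, 41, 45, 45, 43, 46, 47, 47, 42, 44, 41, 45, 46, 46, 37, 36, 40, 35, 37, 36,
[... 1055 characters left out ...]
 3   6] [278.66666667 206.        ]
green [257 210   5   3   7] [259. 211.]
green [379 213   8   2  13] [382.84615385 213.46153846]
orange [258 200  19   8  72] [267.36111111 203.88888889] ((266.7647705078125, 204.55885314941406), (5.3357834815979, 17.70509910583496), 75.96376037597656)
orange [375 205  23  16 195] [385.13846154 212.5025641 ] ((386.00775146484375, 212.56158447265625), (13.767854690551758, 20.71380043029785), 82.87498474121094)
orange [335 206  19  18 206] [344.79126214 214.13592233] ((344.0, 214.5), (17.0, 18.0), 90.0)
orange [260 208  19   9  82] [268.87804878 212.80487805] ((268.8819580078125, 212.49838256835938), (5.038865089416504, 18.437665939331055), 76.75948333740234)
```

Run:
```python
from m import *
yaw=-.094;ya=np.array([-np.sin(yaw),np.cos(yaw)]);xa=np.array([np.cos(yaw),np.sin(yaw)])
for n,r,l,L in (("long",(192.1,215),(155.9,213),.112),("short",(225,217.5),(198.4,215.8),.084)):
    for zr in(.004,.009):
        R=ray(c,r,zr)[:2];print(n,zr,"R",np.round(R,4),"ctr",np.round(R+ya*L/2,4))
    for z in(.038,.052):
        P=ray(c,l,z)[:2];print(n,"L",z,np.round(P,4),"ctr",np.round(P-ya*L/2,4))
s4=[(478,418),(577,427),(470,474),(568,481)]
ce=np.mean(s4,0)/9-.5+[155,167];print("short screws",ce,[np.round(ray(c,ce,z)[:2],4) for z in(.008,.02)])
# mid line rows along guides
for a,b,n in((160,190,"long"),(201,223,"short")):
    for z in (.01,.03,.052):
        pts=[]
        for u in range(a,b,2):
            col=V[204:226,u].astype(float);d=np.clip((150-col)/(150-42),0,1);pts.append(ray(c,(u,204+(d*np.arange(22)).sum()/d.sum()),z)[:2])
        pts=np.array(pts);k=np.polyfit(pts[:,1],pts[:,0],1);print(n,z,"x=",k, "mean",pts.mean(0))
# mount & clamp
d=np.clip((150-V[172:197,168:192].astype(float)-20)/90,0,1);yy,xx=np.mgrid[172:197,168:192];ce=((d*xx).sum()/d.sum(),(d*yy).sum()/d.sum());print("mount",ce,ray(c,ce,.008))
for t in(120,143):
    m=(V<t).astype(np.uint8)
    for s,cc,p in blobs(m,(203,174,226,200),40):
        (q,r)=cv2.minEnclosingCircle(p.astype(np.float32));print("clamp",t,s,q,r,ray(c,q,.03),cv2.fitEllipse(cv2.convexHull(p.astype(np.float32)))[0])
```

```text
long 0.004 R [0.414  0.2674] ctr [0.4192 0.3231]
long 0.009 R [0.4142 0.2664] ctr [0.4194 0.3222]
long L 0.038 [0.4233 0.3772] ctr [0.418  0.3215]
long L 0.052 [0.4237 0.3731] ctr [0.4184 0.3174]
short 0.004 R [0.4041 0.1584] ctr [0.408  0.2002]
short 0.009 R [0.4043 0.1579] ctr [0.4083 0.1997]
short L 0.038 [0.4123 0.2407] ctr [0.4083 0.1989]
short L 0.052 [0.4128 0.2383] ctr [0.4088 0.1965]
short screws [212.63888889 216.5       ] [array([0.4082, 0.1988]), array([0.4086, 0.1972])]
long 0.01 x= [0.08219699 0.39169435] mean [0.41847752 0.32584127]
long 0.03 x= [0.08219699 0.39269228] mean [0.4190786  0.32101316]
long 0.052 x= [0.08219699 0.39379   ] mean [0.41973977 0.31570223]
short 0.01 x= [0.08672639 0.3902245 ] mean [0.4079129  0.20395637]
short 0.03 x= [0.08672639 0.39124419] mean [0.40869811 0.20125275]
short 0.052 x= [0.08672639 0.39236585] mean [0.40956185 0.19827878]
mount (np.float64(179.272565742715), np.float64(183.68521677327647)) [0.51835498 0.30830003 0.008     ]
clamp 120 [204 177  20  21 179] (213.7857208251953, 186.7857208251953) 10.300179481506348 [0.50539026 0.19127636 0.03      ] (213.87554931640625, 187.11158752441406)
clamp 143 [203 175  22  25 332] (215.16355895996094, 187.09812927246094) 12.505011558532715 [0.50430867 0.18680862 0.03      ] (213.52398681640625, 187.38197326660156)
```

Run:
```python
from m import *
P=lambda u,z:np.round(ray(c,u,z)[:2],4)
def yaw(a,b,z):
    d=P(a,z)-P(b,z);return np.arctan2(-d[0],d[1])
print("long green ctr",P((268.8,208.5),.07),"yaw",yaw((259,211),(278.67,206),.07),"block",P((268.1,208.3),.024),"rail",P((267.45,208.5),.08))
def pyaw(p,z):
    w=np.array([ray(c,q,z)[:2] for q in p]);w=w-w.mean(0);v=np.linalg.svd(w)[2][0];v=v*np.sign(v[1]);return np.arctan2(-v[0],v[1])
br=(V>110)&(S<60)
for s,ce,p in blobs(br.astype(np.uint8),(250,195,290,225),20)+blobs(br.astype(np.uint8),(375,195,405,225),10): print("rail",s,ce,"yaw",pyaw(p,.08),P(ce,.08))
orr=((hsv[:,:,0]<22)&(S>90)).astype(np.uint8)
for s,ce,p in blobs(orr,(255,195,290,230),8): print("blk yaw",pyaw(p,.024))
print("short block",P((386.0,212.56),.024), "rail rightmost",P((399,212),.08))
p=blobs(orr,(372,195,405,230),60)[0][2]
r=cv2.minAreaRect(p.astype(np.float32));b=cv2.boxPoints(r);print([P(q,.024).tolist() for q in b])
print("cap",P((307,212),.062),"tor",P((344.5,214.3),.02))
o=np.zeros((600,800,3),np.uint8)
o[:,:400]=cv2.resize(im[193:223,258-5:278],(400,480),interpolation=cv2.INTER_CUBIC).copy()[:600] if 0 else 0
a=cv2.resize(im[193:226,250:288],None,fx=10,fy=10,interpolation=cv2.INTER_CUBIC);bb=cv2.resize(im[193:226,368:408],None,fx=10,fy=10,interpolation=cv2.INTER_CUBIC)
cv2.imwrite("pics/boards.png",cv2.convertScaleAbs(np.hstack([a,bb]),alpha=1.4))
```

```text
long green ctr [0.433  0.0147] yaw 0.23352441036265703 block [0.4328 0.0156] rail [0.4332 0.0192]
rail [259 205  19   7  60] [268.15       208.23333333] yaw 0.10273825264901182 [0.434  0.0171]
rail [389 212  12   4  29] [394.34482759 213.13793103] yaw -0.012197825357681913 [ 0.4131 -0.3746]
blk yaw 0.17462447227599437
blk yaw 0.2025215861834913
short block [ 0.4133 -0.3694] rail rightmost [ 0.4164 -0.3892]
[[0.4319, -0.3335], [0.4393, -0.401], [0.3947, -0.4053], [0.3873, -0.3378]]
cap [ 0.42   -0.1058] tor [ 0.4094 -0.2345]
```

View pics/boards.png

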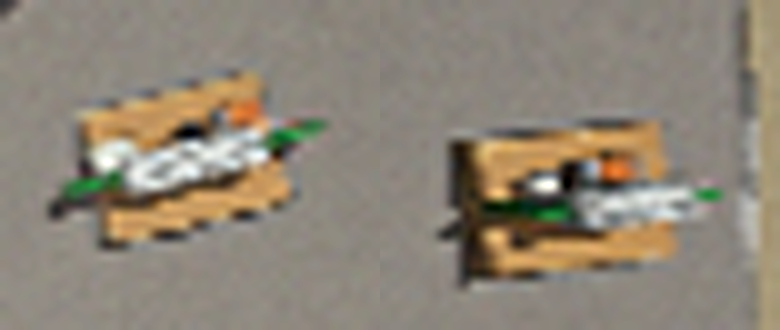

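The long board sits at about (0.433, 0.015), yaw 0.21, and the short one at (0.4145, -0.372), yaw 0.09. I'll write a helper that turns a goal pose into tool-frame rows.

```bash
cat > go.py <<'E'
# usage: go.py x y z angle(of tool y, rad) claw nrows [x y z angle claw nrows ...]
import sys
from h import *
from scipy.spatial.transform import Rotation as R
def Rt(a):
    y=np.array([np.cos(a),np.sin(a),0]);z=np.array([0,0,-1.]);return np.c_[np.cross(y,z),y,z]
s=state();p=np.array(s["tcp_pos"]);M=np.array(s["tool_rot"])
print("t",round(s["time_s"],2),"tcp",np.round(p,4),"ang",round(float(np.arctan2(M[1,1],M[0,1])),3),"tilt",np.round(M[:,2],3),"F",np.round(s["contact_force"],1),"w",round(float(s["width"]),3),"q7",round(float(s["qpos"][6]),2))
a=list(map(float,sys.argv[1:]));rows=[]
while a:
    x,y,z,an,cl,n=a[:6];a=a[6:];n=int(n);g=np.array([x,y,z]);G=Rt(an)
    w=R.from_matrix(M.T@G).as_rotvec();st=(g-p)/n
    for i in range(n):
        d=M.T@st;v=w/n
        rows.append([cl]+[round(float(k),4) for k in d]+[round(float(k),3) for k in v]);M=M@R.from_rotvec(v).as_matrix()
    p=g
print("max",np.abs(np.array(rows)[:,1:4]).max(),np.abs(np.array(rows)[:,4:]).max())
for i in range(0,len(rows),8):print(rows[i:i+8])
E
python3 go.py .433 .0147 .2 .21 0.7 16
```

```text
t 0.1 tcp [ 0.1993 -0.592   0.2307] ang -1.246 tilt [-0.     0.001 -1.   ] F [ 0.2  0.1 -0.4] w 0.998 q7 -0.05
max 0.0406 0.091
[[0.7, 0.0259, -0.0313, 0.002, -0.0, -0.0, -0.091], [0.7, 0.0287, -0.0288, 0.0019, -0.0, -0.0, -0.091], [0.7, 0.0312, -0.0261, 0.0019, -0.0, -0.0, -0.091], [0.7, 0.0334, -0.0231, 0.0019, -0.0, -0.0, -0.091], [0.7, 0.0354, -0.02, 0.0019, -0.0, -0.0, -0.091], [0.7, 0.037, -0.0167, 0.0019, -0.0, -0.0, -0.091], [0.7, 0.0384, -0.0133, 0.0019, -0.0, -0.0, -0.091], [0.7, 0.0395, -0.0097, 0.0019, -0.0, -0.0, -0.091]]
[[0.7, 0.0402, -0.0061, 0.0019, -0.0, -0.0, -0.091], [0.7, 0.0406, -0.0024, 0.0019, -0.0, -0.0, -0.091], [0.7, 0.0406, 0.0013, 0.0019, -0.0, -0.0, -0.091], [0.7, 0.0403, 0.005, 0.0019, -0.0, -0.0, -0.091], [0.7, 0.0397, 0.0086, 0.0019, -0.0, -0.0, -0.091], [0.7, 0.0388, 0.0122, 0.0019, -0.0, -0.0, -0.091], [0.7, 0.0375, 0.0157, 0.0019, -0.0, -0.0, -0.091], [0.7, 0.0359, 0.019, 0.0019, -0.0, -0.0, -0.091]]
```

play_rows(targets=[[[0.7, 0.026, -0.031, 0.002, 0, 0, -0.091], [0.7, 0.029, -0.029, 0.002, 0, 0, -0.091], [0.7, 0.031, -0.026, 0.002, 0, 0, -0.091], [0.7, 0.033, -0.023, 0.002, 0, 0, -0.091], [0.7, 0.035, -0.02, 0.002, 0, 0, -0.091], [0.7, 0.037, -0.017, 0.002, 0, 0, -0.091], [0.7, 0.038, -0.013, 0.002, 0, 0, -0.091], [0.7, 0.04, -0.01, 0.002, 0, 0, -0.091]]], squeeze=40)

```text
time_s: 1.1
tcp_pos: [0.3139, -0.2795, 0.2124]
tool_rot: [[0.478, 0.878, -0.003], [0.878, -0.478, 0.003], [0.001, -0.004, -1.0]]
contact_force: [0.6, -0.1, -0.4]
width: 0.698
```

play_rows(targets=[[[0.7, 0.04, -0.006, 0.002, 0, 0, -0.091], [0.7, 0.041, -0.002, 0.002, 0, 0, -0.091], [0.7, 0.041, 0.001, 0.002, 0, 0, -0.091], [0.7, 0.04, 0.005, 0.002, 0, 0, -0.091], [0.7, 0.04, 0.009, 0.002, 0, 0, -0.091], [0.7, 0.039, 0.012, 0.002, 0, 0, -0.091], [0.7, 0.038, 0.016, 0.002, 0, 0, -0.091], [0.7, 0.036, 0.019, 0.002, 0, 0, -0.091]]])

```text
time_s: 2.1
tcp_pos: [0.4236, 0.0391, 0.1962]
tool_rot: [[-0.251, 0.968, -0.003], [0.968, 0.251, 0.002], [0.002, -0.003, -1.0]]
contact_force: [0.6, -1.9, 0.2]
width: 0.699
```

```bash
python3 go.py .433 .0147 .15 .21 .7 3 .433 .0147 .1 .21 .7 2 .433 .0147 .1 .21 .7 1
```

```text
t 2.1 tcp [0.4236 0.0391 0.1962] ang 0.253 tilt [-0.003  0.002 -1.   ] F [ 0.6 -1.9  0.2] w 0.699 q7 -0.02
max 0.025 0.014
[[0.7, -0.0087, 0.001, 0.0154, -0.001, -0.001, 0.014], [0.7, -0.0087, 0.0011, 0.0154, -0.001, -0.001, 0.014], [0.7, -0.0086, 0.0012, 0.0154, -0.001, -0.001, 0.014], [0.7, 0.0, 0.0, 0.025, -0.0, 0.0, -0.0], [0.7, 0.0, 0.0, 0.025, -0.0, 0.0, -0.0], [0.7, 0.0, 0.0, 0.0, 0.0, -0.0, -0.0]]
```

play_rows(targets=[[[0.7, -0.009, 0.001, 0.015, -0.001, -0.001, 0.014], [0.7, -0.009, 0.001, 0.015, -0.001, -0.001, 0.014], [0.7, -0.009, 0.001, 0.015, -0.001, -0.001, 0.014], [0.7, 0, 0, 0.02, 0, 0, 0], [0.7, 0, 0, 0.015, 0, 0, 0], [0.7, 0, 0, 0, 0, 0, 0]]])

```text
time_s: 2.85
tcp_pos: [0.4326, 0.0111, 0.1107]
tool_rot: [[-0.205, 0.979, -0.002], [0.979, 0.205, -0.0], [-0.0, -0.002, -1.0]]
contact_force: [0.3, 0.0, 0.2]
width: 0.702
```

```bash
python3 go.py .433 .0147 .07 .21 .7 3 .433 .0147 .052 .21 .7 2  .433 .0147 .052 .21 .7 1
python3 - <<'E'
from h import *
o=[]
for n in("top","side"):
    c=read_camera(n);np.save(n+"1.npy",c,allow_pickle=True);im=c["image"]
    o.append(cv2.resize(im[170:235,240:305] if n=="top" else im[130:220,200:290],(400,400),interpolation=cv2.INTER_CUBIC))
cv2.imwrite("pics/g1.png",cv2.convertScaleAbs(np.hstack(o),alpha=1.5))
E
```

```text
t 2.85 tcp [0.4326 0.0111 0.1107] ang 0.207 tilt [-0.002 -0.    -1.   ] F [0.3 0.  0.2] w 0.702 q7 -0.14
max 0.0136 0.001
[[0.7, 0.0012, 0.0004, 0.0136, -0.001, 0.0, -0.001], [0.7, 0.0012, 0.0004, 0.0136, -0.001, 0.0, -0.001], [0.7, 0.0012, 0.0004, 0.0136, -0.001, 0.0, -0.001], [0.7, -0.0, -0.0, 0.009, -0.0, 0.0, -0.0], [0.7, -0.0, -0.0, 0.009, -0.0, 0.0, -0.0], [0.7, 0.0, 0.0, 0.0, 0.0, -0.0, -0.0]]
```

View pics/g1.png

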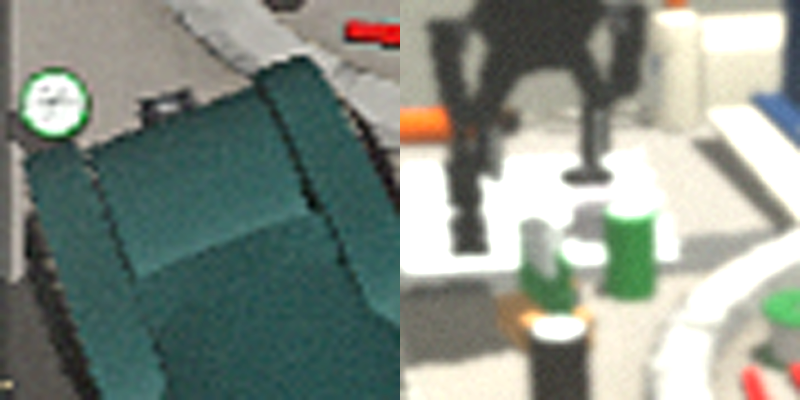

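The rail is centred between the fingers (side crop: rail at 543, fingers at about 460 and 630). Descending.

play_rows(targets=[[[0.7, 0.001, 0, 0.014, -0.001, 0, 0], [0.7, 0.001, 0, 0.014, -0.001, 0, 0], [0.7, 0.001, 0, 0.014, 0, 0, 0], [0.7, 0, 0, 0.011, 0, 0, 0], [0.7, 0, 0, 0.005, 0, 0, 0], [0.7, 0, 0, 0, 0, 0, 0]]])

```text
time_s: 3.7
tcp_pos: [0.4332, 0.0146, 0.0502]
tool_rot: [[-0.206, 0.979, 0.003], [0.979, 0.206, -0.0], [-0.001, 0.003, -1.0]]
contact_force: [-0.0, -0.4, 0.4]
width: 0.701
```

play_rows(targets=[[[0, 0, 0, 0, 0, 0, 0], [0, 0, 0, 0, 0, 0, 0], [0, 0, 0, 0, 0, 0, 0], [0, 0, 0, 0, 0, 0, 0], [0, 0, 0, 0, 0, 0, 0], [0, 0, 0, 0, 0, 0, 0]]])

```text
time_s: 4.45
tcp_pos: [0.4334, 0.0143, 0.0511]
tool_rot: [[-0.206, 0.979, 0.004], [0.979, 0.206, -0.001], [-0.002, 0.004, -1.0]]
contact_force: [0.2, 0.2, -1.4]
width: 0.131
```

play_rows(targets=[[[0, 0, 0, -0.01, 0, 0, 0], [0, 0, 0, -0.015, 0, 0, 0], [0, 0, 0, -0.02, 0, 0, 0], [0, 0, 0, -0.03, 0, 0, 0], [0, 0, 0, -0.03, 0, 0, 0], [0, 0, 0, -0.03, 0, 0, 0]]])

```text
time_s: 5.2
tcp_pos: [0.4321, 0.0153, 0.1935]
tool_rot: [[-0.208, 0.978, 0.003], [0.978, 0.208, 0.0], [-0.001, 0.003, -1.0]]
contact_force: [0.5, -0.1, 0.1]
width: 0.129
```

```bash
python3 go.py .4188 .322 .19 -.09 0 14 .4188 .322 .19 -.09 0 1
```

```text
t 5.2 tcp [0.4321 0.0153 0.1935] ang 0.209 tilt [ 0.003  0.    -1.   ] F [ 0.5 -0.1  0.1] w 0.129 q7 -0.02
max 0.0219 0.021
[[0.0, 0.0216, 0.0036, 0.0002, 0.0, 0.0, 0.021], [0.0, 0.0217, 0.0032, 0.0002, 0.0, 0.0, 0.021], [0.0, 0.0218, 0.0027, 0.0002, 0.0, 0.0, 0.021], [0.0, 0.0218, 0.0022, 0.0002, 0.0, 0.0, 0.021], [0.0, 0.0219, 0.0018, 0.0002, 0.0, 0.0, 0.021], [0.0, 0.0219, 0.0013, 0.0002, 0.0, 0.0, 0.021], [0.0, 0.0219, 0.0008, 0.0002, 0.0, 0.0, 0.021], [0.0, 0.0219, 0.0004, 0.0002, 0.0, 0.0, 0.021]]
[[0.0, 0.0219, -0.0001, 0.0002, 0.0, 0.0, 0.021], [0.0, 0.0219, -0.0006, 0.0002, 0.0, 0.0, 0.021], [0.0, 0.0219, -0.0011, 0.0002, 0.0, 0.0, 0.021], [0.0, 0.0219, -0.0015, 0.0002, 0.0, 0.0, 0.021], [0.0, 0.0218, -0.002, 0.0002, 0.0, 0.0, 0.021], [0.0, 0.0218, -0.0025, 0.0002, 0.0, 0.0, 0.021], [0.0, 0.0, 0.0, 0.0, 0.0, 0.0, -0.0]]
```

play_rows(targets=[[[0, 0.02, 0.004, 0, 0, 0, 0.021], [0, 0.022, 0.003, 0, 0, 0, 0.021], [0, 0.022, 0.003, 0, 0, 0, 0.021], [0, 0.022, 0.002, 0, 0, 0, 0.021], [0, 0.022, 0.002, 0, 0, 0, 0.021], [0, 0.022, 0.001, 0, 0, 0, 0.021], [0, 0.022, 0.001, 0, 0, 0, 0.021], [0, 0.022, 0, 0, 0, 0, 0.021]]])

```text
time_s: 6.2
tcp_pos: [0.4255, 0.195, 0.2044]
tool_rot: [[-0.034, 0.999, 0.015], [0.999, 0.034, -0.002], [-0.002, 0.015, -1.0]]
contact_force: [0.3, -0.4, -0.6]
width: 0.128
```

play_rows(targets=[[[0, 0.022, 0, 0, 0, 0, 0.021], [0, 0.022, -0.001, 0, 0, 0, 0.021], [0, 0.022, -0.001, 0, 0, 0, 0.021], [0, 0.022, -0.001, 0, 0, 0, 0.021], [0, 0.02, -0.002, 0, 0, 0, 0.021], [0, 0.013, -0.002, 0.005, 0, 0, 0.021], [0, 0, 0, 0, 0, 0, 0]]])

```text
time_s: 7.08
tcp_pos: [0.4185, 0.3218, 0.2071]
tool_rot: [[0.092, 0.996, 0.02], [0.996, -0.092, 0.001], [0.002, 0.019, -1.0]]
contact_force: [-0.2, -0.4, -0.2]
width: 0.132
```

```bash
python3 go.py .4188 .322 .12 -.09 0 5 .4188 .322 .12 -.09 0 1
```

```text
t 7.08 tcp [0.4185 0.3218 0.2071] ang -0.092 tilt [ 0.02   0.001 -1.   ] F [-0.2 -0.4 -0.2] w 0.132 q7 -1.08
max 0.0174 0.004
[[0.0, 0.0, -0.0003, 0.0174, 0.004, -0.0, -0.0], [0.0, 0.0, -0.0002, 0.0174, 0.004, -0.0, -0.0], [0.0, 0.0, -0.0002, 0.0174, 0.004, -0.0, -0.0], [0.0, 0.0, -0.0001, 0.0174, 0.004, -0.0, -0.0], [0.0, 0.0, -0.0, 0.0174, 0.004, -0.0, -0.0], [0.0, 0.0, 0.0, 0.0, -0.0, 0.0, -0.0]]
```

play_rows(targets=[[[0, 0, 0, 0.017, 0.004, 0, 0], [0, 0, 0, 0.017, 0.004, 0, 0], [0, 0, 0, 0.017, 0.004, 0, 0], [0, 0, 0, 0.017, 0.004, 0, 0], [0, 0, 0, 0.017, 0.004, 0, 0], [0, 0, 0, 0, 0, 0, 0]]])

```text
time_s: 7.82
tcp_pos: [0.4196, 0.3192, 0.1158]
tool_rot: [[0.093, 0.996, -0.003], [0.996, -0.093, 0.001], [0.0, -0.003, -1.0]]
contact_force: [-0.7, 0.1, -0.5]
width: 0.131
```

```bash
python3 go.py .4188 .322 .11 -.09 0 1
python3 - <<'E'
from h import *
o=[]
for n in("top","side"):
    c=read_camera(n);np.save(n+"2.npy",c,allow_pickle=True);im=c["image"]
    o.append(cv2.resize(im[180:240,145:205] if n=="top" else im[135:200,190:255],(400,400),interpolation=cv2.INTER_CUBIC))
    for y in(-.042,0,.042):
        a=-.09;print(n,[np.round(proj(c,[.4188-np.sin(a)*y,.322+np.cos(a)*y,z]),1).tolist() for z in(.078,.052)])
cv2.imwrite("pics/p1.png",cv2.convertScaleAbs(np.hstack(o),alpha=1.7))
E
```

```text
t 7.83 tcp [0.4196 0.3192 0.1158] ang -0.093 tilt [-0.003  0.001 -1.   ] F [-0.7  0.1 -0.5] w 0.131 q7 -1.15
max 0.0058 0.003
[[0.0, 0.0027, -0.001, 0.0058, -0.003, -0.0, -0.003]]
top [[183.4, 215.6], [185.2, 215.3]]
top [[169.9, 214.6], [172.0, 214.3]]
top [[156.4, 213.6], [158.8, 213.3]]
side [[213.5, 154.5], [213.9, 161.8]]
side [[213.1, 151.1], [213.4, 158.1]]
side [[212.6, 147.8], [213.0, 154.7]]
```

View pics/p1.png

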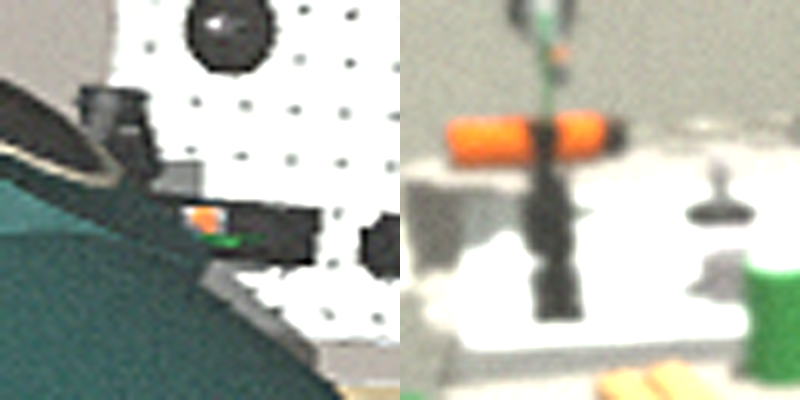

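Run:
```python
from h import *
c=np.load("top2.npy",allow_pickle=True).item();im=c["image"];h=cv2.cvtColor(im,cv2.COLOR_BGR2HSV)
g=((h[:,:,0]>45)&(h[:,:,0]<75)&(h[:,:,1]>100)&(h[:,:,2]>35));g[:, :165]=0;g[:,200:]=0;g[:205]=0;g[225:]=0
p=np.argwhere(g)[:,::-1];print(p.tolist());u=p.max(0);print(ray(c,(p[:,0].max()+.5,215.7),.134),"expected end",.4196-np.sin(.09)*.042,.3192-np.cos(.09)*.042)
print(im[215:217,178:190].tolist())
```

```text
[[175, 215], [176, 215], [177, 215], [178, 215], [179, 215], [181, 215], [183, 215], [176, 216], [177, 216], [178, 216], [179, 216], [180, 216]]
[0.41669988 0.26801829 0.134     ] expected end 0.4158251009336835 0.2773699852134962
[[[53, 78, 44], [40, 64, 35], [42, 66, 44], [34, 55, 31], [40, 52, 33], [37, 55, 33], [32, 46, 28], [44, 46, 43], [43, 40, 39], [45, 44, 43], [38, 44, 39], [35, 39, 33]], [[49, 85, 38], [59, 106, 46], [43, 86, 33], [33, 40, 31], [39, 47, 32], [37, 47, 35], [43, 47, 43], [46, 44, 45], [40, 42, 44], [36, 40, 38], [36, 41, 40], [38, 38, 42]]]
```

play_rows(targets=[[[0, 0.0025, -0.0005, 0.005, -0.002, 0, -0.002], [0, 0, 0, 0.008, 0, 0, 0], [0, 0, 0, 0, 0, 0, 0]]])

```text
time_s: 8.3
tcp_pos: [0.4204, 0.323, 0.1045]
tool_rot: [[0.091, 0.996, 0.003], [0.996, -0.091, 0.003], [0.003, 0.003, -1.0]]
contact_force: [0.3, 0.0, -0.8]
width: 0.133
```

```bash
python3 go.py .4188 .3215 .085 -.09 0 3 .4188 .3215 .07 -.09 0 3 .4188 .3215 .07 -.09 0 1
```

```text
t 8.3 tcp [0.4204 0.323  0.1045] ang -0.091 tilt [ 0.003  0.003 -1.   ] F [ 0.3  0.  -0.8] w 0.133 q7 -1.17
max 0.0065 0.001
[[0.0, -0.0006, -0.0005, 0.0065, 0.001, -0.001, -0.0], [0.0, -0.0005, -0.0005, 0.0065, 0.001, -0.001, -0.0], [0.0, -0.0005, -0.0005, 0.0065, 0.001, -0.001, -0.0], [0.0, 0.0, -0.0, 0.005, -0.0, 0.0, 0.0], [0.0, 0.0, -0.0, 0.005, -0.0, 0.0, 0.0], [0.0, 0.0, -0.0, 0.005, -0.0, 0.0, 0.0], [0.0, 0.0, 0.0, 0.0, -0.0, -0.0, 0.0]]
```

play_rows(targets=[[[0, -0.0006, -0.0006, 0.0065, 0.001, -0.001, 0], [0, -0.0006, -0.0006, 0.0065, 0.001, -0.001, 0], [0, -0.0006, -0.0006, 0.0065, 0.001, -0.001, 0], [0, 0, 0, 0, 0, 0, 0]]])

```text
time_s: 8.8
tcp_pos: [0.4183, 0.3212, 0.0836]
tool_rot: [[0.091, 0.996, -0.001], [0.996, -0.091, -0.0], [-0.0, -0.001, -1.0]]
contact_force: [-0.1, 0.0, -0.8]
width: 0.129
```

play_rows(targets=[[[0, 0, 0, 0.004, 0, 0, 0], [0, 0, 0, 0.004, 0, 0, 0], [0, 0, 0, 0.004, 0, 0, 0], [0, 0, 0, 0, 0, 0, 0]]])

```text
time_s: 9.3
tcp_pos: [0.4184, 0.3207, 0.0708]
tool_rot: [[0.091, 0.996, -0.001], [0.996, -0.091, -0.001], [-0.001, -0.001, -1.0]]
contact_force: [0.3, -0.1, -1.8]
width: 0.133
```

play_rows(targets=[[[0, 0, 0, 0.004, 0, 0, 0], [0, 0, 0, 0.004, 0, 0, 0], [0, 0, 0, 0.004, 0, 0, 0], [0, 0, 0, 0.004, 0, 0, 0], [0, 0, 0, 0, 0, 0, 0]]])

```text
time_s: 9.93
tcp_pos: [0.4184, 0.3207, 0.0536]
tool_rot: [[0.091, 0.996, -0.001], [0.996, -0.091, -0.001], [-0.001, -0.001, -1.0]]
contact_force: [-0.2, -1.9, -1.8]
width: 0.131
```

play_rows(targets=[[[0, 0, 0, 0.003, 0, 0, 0], [0, 0, 0, 0.002, 0, 0, 0], [0, 0, 0, 0.001, 0, 0, 0], [0, 0, 0, 0, 0, 0, 0]]])

```text
time_s: 10.42
tcp_pos: [0.4187, 0.3207, 0.0501]
tool_rot: [[0.091, 0.996, 0.001], [0.996, -0.091, -0.003], [-0.003, 0.002, -1.0]]
contact_force: [-0.7, -2.3, -1.9]
width: 0.13
```

play_rows(targets=[[[0, 0, 0, 0.0015, 0, 0, 0], [0.35, 0, 0, 0, 0, 0, 0], [0.35, 0, 0, 0, 0, 0, 0], [0.35, 0, 0, 0, 0, 0, 0], [0.35, 0, 0, -0.02, 0, 0, 0], [0.35, 0, 0, -0.04, 0, 0, 0], [0.5, 0, 0, -0.04, 0, 0, 0], [0.5, 0, 0, -0.03, 0, 0, 0]]])

```text
time_s: 11.42
tcp_pos: [0.4175, 0.3221, 0.1857]
tool_rot: [[0.089, 0.996, 0.001], [0.996, -0.089, -0.002], [-0.002, 0.001, -1.0]]
contact_force: [-0.3, 0.3, -0.2]
width: 0.501
```

```bash
python3 go.py .420 -.1058 .2 -.8 0.7 16
```

```text
t 11.43 tcp [0.4175 0.3221 0.1857] ang -0.09 tilt [ 0.001 -0.002 -1.   ] F [-0.3  0.3 -0.2] w 0.501 q7 -1.09
max 0.0266 0.044
[[0.7, -0.0266, 0.0025, -0.0008, 0.0, 0.0, 0.044], [0.7, -0.0265, 0.0037, -0.0008, 0.0, 0.0, 0.044], [0.7, -0.0263, 0.0049, -0.0008, 0.0, 0.0, 0.044], [0.7, -0.0261, 0.0061, -0.0008, 0.0, 0.0, 0.044], [0.7, -0.0258, 0.0072, -0.0008, 0.0, 0.0, 0.044], [0.7, -0.0254, 0.0083, -0.0008, 0.0, 0.0, 0.044], [0.7, -0.025, 0.0095, -0.0009, 0.0, 0.0, 0.044], [0.7, -0.0246, 0.0106, -0.0009, 0.0, 0.0, 0.044]]
[[0.7, -0.0241, 0.0116, -0.0009, 0.0, 0.0, 0.044], [0.7, -0.0235, 0.0127, -0.0009, 0.0, 0.0, 0.044], [0.7, -0.0229, 0.0137, -0.0009, 0.0, 0.0, 0.044], [0.7, -0.0223, 0.0147, -0.0009, 0.0, 0.0, 0.044], [0.7, -0.0216, 0.0157, -0.0009, 0.0, 0.0, 0.044], [0.7, -0.0209, 0.0167, -0.0009, 0.0, 0.0, 0.044], [0.7, -0.0202, 0.0176, -0.0009, 0.0, 0.0, 0.044], [0.7, -0.0194, 0.0185, -0.0009, 0.0, 0.0, 0.044]]
```

play_rows(targets=[[[0.7, -0.026, 0.003, -0.001, 0, 0, 0.044], [0.7, -0.026, 0.004, -0.001, 0, 0, 0.044], [0.7, -0.026, 0.005, -0.001, 0, 0, 0.044], [0.7, -0.026, 0.006, -0.001, 0, 0, 0.044], [0.7, -0.026, 0.007, -0.001, 0, 0, 0.044], [0.7, -0.025, 0.008, -0.001, 0, 0, 0.044], [0.7, -0.025, 0.009, -0.001, 0, 0, 0.044], [0.7, -0.025, 0.011, -0.001, 0, 0, 0.044]]])

```text
time_s: 12.42
tcp_pos: [0.4184, 0.1078, 0.2056]
tool_rot: [[0.431, 0.902, 0.012], [0.902, -0.431, 0.003], [0.007, 0.009, -1.0]]
contact_force: [0.7, 0.1, -0.6]
width: 0.697
```

play_rows(targets=[[[0.7, -0.024, 0.012, -0.001, 0, 0, 0.044], [0.7, -0.023, 0.013, -0.001, 0, 0, 0.044], [0.7, -0.023, 0.014, -0.001, 0, 0, 0.044], [0.7, -0.022, 0.015, -0.001, 0, 0, 0.044], [0.7, -0.022, 0.016, -0.001, 0, 0, 0.044], [0.7, -0.021, 0.017, -0.001, 0, 0, 0.044], [0.7, -0.02, 0.018, -0.001, 0, 0, 0.044], [0.7, -0.01, 0.01, 0, 0, 0, 0.044]]])

```text
time_s: 13.42
tcp_pos: [0.4213, -0.1018, 0.2189]
tool_rot: [[0.725, 0.689, 0.019], [0.689, -0.725, 0.002], [0.015, 0.011, -1.0]]
contact_force: [0.0, 0.9, -0.6]
width: 0.7
```

```bash
python3 go.py .420 -.1058 .1 -.8 0.7 5 .42 -.1058 .1 -.8 .7 1
python3 - <<'E'
from m import *
c=read_camera("top");im=c["image"];o=[im[190:240,140:230]]
s=read_camera("side")["image"];o.append(s[130:200,190:280])
o=[cv2.resize(a,(400,int(400*a.shape[0]/a.shape[1])),interpolation=cv2.INTER_CUBIC) for a in o]
hh=max(a.shape[0] for a in o);o=[cv2.copyMakeBorder(a,0,hh-a.shape[0],0,0,0) for a in o]
cv2.imwrite("pics/l_done.png",cv2.convertScaleAbs(np.hstack(o),alpha=1.7))
E
```

```text
t 13.43 tcp [ 0.4213 -0.1018  0.2189] ang -0.811 tilt [ 0.019  0.002 -1.   ] F [ 0.   0.9 -0.6] w 0.7 q7 -0.68
max 0.0238 0.003
[[0.7, -0.0011, 0.0001, 0.0238, 0.002, -0.003, -0.002], [0.7, -0.001, 0.0002, 0.0238, 0.002, -0.003, -0.002], [0.7, -0.001, 0.0002, 0.0238, 0.002, -0.003, -0.002], [0.7, -0.0009, 0.0003, 0.0238, 0.002, -0.003, -0.002], [0.7, -0.0008, 0.0003, 0.0238, 0.002, -0.003, -0.002], [0.7, 0.0, 0.0, 0.0, -0.0, 0.0, -0.0]]
```

View pics/l_done.png

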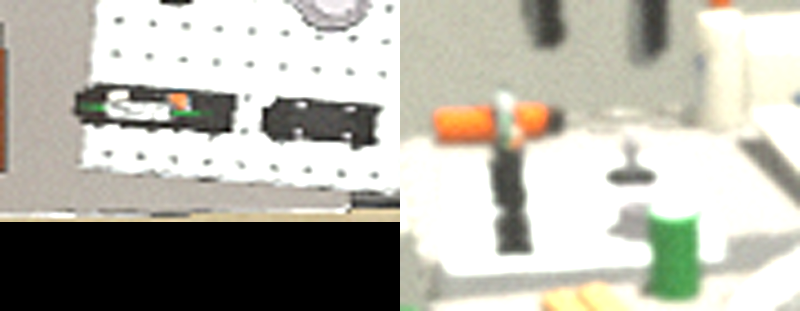

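The long board stands in its guide (top crop ~(140,105), upright in the side view). Now the capacitor.

play_rows(targets=[[[0.7, -0.001, 0, 0.024, 0.002, -0.003, -0.002], [0.7, -0.001, 0, 0.024, 0.002, -0.003, -0.002], [0.7, -0.001, 0, 0.024, 0.002, -0.003, -0.002], [0.7, -0.001, 0, 0.024, 0.002, -0.003, -0.002], [0.7, -0.001, 0, 0.02, 0.002, -0.003, -0.002], [0.7, 0, 0, 0, 0, 0, 0]]])

```text
time_s: 14.28
tcp_pos: [0.42, -0.1007, 0.0993]
tool_rot: [[0.714, 0.7, 0.0], [0.7, -0.714, 0.002], [0.001, -0.001, -1.0]]
contact_force: [-0.3, -0.2, 0.1]
width: 0.7
```

```bash
python3 go.py .420 -.1058 .03 -.8 0.7 5 .42 -.1058 .03 -.8 .7 1
python3 - <<'E'
from m import *
s=read_camera("side");np.save("side3.npy",s,allow_pickle=True);im=s["image"]
V2=im.max(2)
for z in(0.03,.062): print(proj(s,[.42,-.1058,z]))
r=int(proj(s,[.42,-.1058,.03])[1]);u=int(proj(s,[.42,-.1058,.03])[0]);print(r,[(u-20+i,int(v)) for i,v in enumerate(V2[r,u-20:u+20])])
E
```

```text
t 14.28 tcp [ 0.42   -0.1007  0.0993] ang -0.795 tilt [ 0.     0.002 -1.   ] F [-0.3 -0.2  0.1] w 0.7 q7 -0.8
max 0.0139 0.001
[[0.7, -0.0007, 0.0007, 0.0139, -0.0, -0.0, 0.001], [0.7, -0.0007, 0.0007, 0.0139, -0.0, -0.0, 0.001], [0.7, -0.0007, 0.0007, 0.0139, -0.0, -0.0, 0.001], [0.7, -0.0007, 0.0007, 0.0139, -0.0, -0.0, 0.001], [0.7, -0.0007, 0.0007, 0.0139, -0.0, -0.0, 0.001], [0.7, 0.0, 0.0, 0.0, 0.0, -0.0, -0.0]]
[235.31450288 214.58298331]
[235.02643902 203.36912832]
214 [(215, 78), (216, 76), (217, 78), (218, 77), (219, 77), (220, 75), (221, 76), (222, 76), (223, 76), (224, 79), (225, 78), (226, 84), (227, 90), (228, 85), (229, 63), (230, 50), (231, 47), (232, 43), (233, 44), (234, 43), (235, 44), (236, 45), (237, 48), (238, 45), (239, 42), (240, 45), (241, 60), (242, 99), (243, 138), (244, 162), (245, 169), (246, 168), (247, 169), (248, 165), (249, 166), (250, 166), (251, 168), (252, 162), (253, 157), (254, 143)]
```

play_rows(targets=[[[0.7, -0.0015, 0.0015, 0.012, 0, 0, 0], [0.7, -0.0015, 0.0015, 0.012, 0, 0, 0], [0.7, -0.0007, 0.0007, 0.014, 0, 0, 0], [0.7, 0, 0, 0.014, 0, 0, 0], [0.7, 0, 0, 0.014, 0, 0, 0], [0.7, 0, 0, 0.002, 0, 0, 0]]])

```text
time_s: 15.08
tcp_pos: [0.4214, -0.1063, 0.0286]
tool_rot: [[0.714, 0.7, 0.003], [0.7, -0.714, 0.001], [0.003, 0.002, -1.0]]
contact_force: [0.2, -0.9, -0.6]
width: 0.698
```

play_rows(targets=[[[0, 0, 0, 0, 0, 0, 0], [0, 0, 0, 0, 0, 0, 0], [0, 0, 0, 0, 0, 0, 0], [0, 0, 0, 0, 0, 0, 0], [0, 0, 0, 0, 0, 0, 0]]])

```text
time_s: 15.7
tcp_pos: [0.422, -0.1064, 0.0294]
tool_rot: [[0.714, 0.701, 0.005], [0.701, -0.714, 0.0], [0.003, 0.003, -1.0]]
contact_force: [-0.2, 0.3, -0.1]
width: 0.408
```

play_rows(targets=[[[0, 0, 0, -0.01, 0, 0, 0], [0, 0, 0, -0.02, 0, 0, 0], [0, 0, 0, -0.03, 0, 0, 0], [0, 0, 0, -0.03, 0, 0, 0], [0, 0, 0, -0.03, 0, 0, 0]]])

```text
time_s: 16.32
tcp_pos: [0.4202, -0.1057, 0.1538]
tool_rot: [[0.713, 0.701, 0.002], [0.701, -0.713, 0.002], [0.003, 0.0, -1.0]]
contact_force: [0.4, 0.4, -0.8]
width: 0.406
```

```bash
python3 go.py .505 .191 .16 0 0 14
```

```text
t 16.32 tcp [ 0.4202 -0.1057  0.1538] ang -0.794 tilt [ 0.002  0.002 -1.   ] F [ 0.4  0.4 -0.8] w 0.406 q7 -0.73
max 0.022 0.057
[[0.0, 0.0192, -0.0109, -0.0004, 0.0, -0.0, -0.057], [0.0, 0.0198, -0.0098, -0.0004, 0.0, -0.0, -0.057], [0.0, 0.0203, -0.0086, -0.0004, 0.0, -0.0, -0.057], [0.0, 0.0207, -0.0075, -0.0004, 0.0, -0.0, -0.057], [0.0, 0.0211, -0.0063, -0.0004, 0.0, -0.0, -0.057], [0.0, 0.0215, -0.0051, -0.0004, 0.0, -0.0, -0.057], [0.0, 0.0217, -0.0038, -0.0004, 0.0, -0.0, -0.057], [0.0, 0.0219, -0.0026, -0.0004, 0.0, -0.0, -0.057]]
[[0.0, 0.022, -0.0014, -0.0004, 0.0, -0.0, -0.057], [0.0, 0.022, -0.0001, -0.0004, 0.0, -0.0, -0.057], [0.0, 0.022, 0.0011, -0.0004, 0.0, -0.0, -0.057], [0.0, 0.0219, 0.0024, -0.0004, 0.0, -0.0, -0.057], [0.0, 0.0217, 0.0036, -0.0004, 0.0, -0.0, -0.057], [0.0, 0.0215, 0.0048, -0.0004, 0.0, -0.0, -0.057]]
```

play_rows(targets=[[[0, 0.019, -0.011, -0.002, 0, 0, -0.057], [0, 0.02, -0.01, -0.002, 0, 0, -0.057], [0, 0.02, -0.009, -0.002, 0, 0, -0.057], [0, 0.021, -0.0075, 0, 0, 0, -0.057], [0, 0.021, -0.006, 0, 0, 0, -0.057], [0, 0.021, -0.005, 0, 0, 0, -0.057], [0, 0.022, -0.004, 0, 0, 0, -0.057], [0, 0.022, -0.0025, 0, 0, 0, -0.057]]])

```text
time_s: 17.32
tcp_pos: [0.4683, 0.0761, 0.1609]
tool_rot: [[0.303, 0.953, 0.002], [0.953, -0.303, 0.001], [0.002, 0.002, -1.0]]
contact_force: [-0.7, -0.9, -1.3]
width: 0.407
```

play_rows(targets=[[[0, 0.022, -0.0015, 0, 0, 0, -0.057], [0, 0.022, 0, 0, 0, 0, -0.057], [0, 0.022, 0.001, 0, 0, 0, -0.057], [0, 0.022, 0.0025, 0, 0, 0, -0.057], [0, 0.02, 0.0035, 0, 0, 0, -0.057], [0, 0.014, 0.005, 0, 0, 0, -0.057], [0, 0, 0, 0, 0, 0, 0]]])

```text
time_s: 18.2
tcp_pos: [0.5012, 0.2057, 0.1608]
tool_rot: [[-0.062, 0.998, 0.002], [0.998, 0.062, 0.002], [0.002, 0.002, -1.0]]
contact_force: [-0.1, -0.4, -0.8]
width: 0.406
```

```bash
python3 go.py .505 .191 .08 0 0 6 .505 .191 .08 0 0 1
```

```text
t 18.2 tcp [0.5012 0.2057 0.1608] ang 0.062 tilt [ 0.002  0.002 -1.   ] F [-0.1 -0.4 -0.8] w 0.406 q7 -0.68
max 0.0135 0.01
[[0.0, -0.0025, 0.0005, 0.0135, 0.0, -0.0, 0.01], [0.0, -0.0025, 0.0005, 0.0135, 0.0, -0.0, 0.01], [0.0, -0.0025, 0.0005, 0.0135, 0.0, -0.0, 0.01], [0.0, -0.0025, 0.0005, 0.0135, 0.0, -0.0, 0.01], [0.0, -0.0025, 0.0006, 0.0135, 0.0, -0.0, 0.01], [0.0, -0.0025, 0.0006, 0.0135, 0.0, -0.0, 0.01], [0.0, 0.0, 0.0, 0.0, -0.0, 0.0, -0.0]]
```

play_rows(targets=[[[0, -0.0025, 0.0005, 0.0135, 0, 0, 0.01], [0, -0.0025, 0.0005, 0.0135, 0, 0, 0.01], [0, -0.0025, 0.0005, 0.0135, 0, 0, 0.01], [0, -0.0025, 0.0005, 0.0135, 0, 0, 0.01], [0, -0.0025, 0.0005, 0.0135, 0, 0, 0.01], [0, -0.0025, 0.0005, 0.0105, 0, 0, 0.01], [0, 0, 0, 0, 0, 0, 0]]])

```text
time_s: 19.08
tcp_pos: [0.5045, 0.187, 0.0759]
tool_rot: [[0.007, 1.0, -0.0], [1.0, -0.007, 0.0], [0.0, -0.0, -1.0]]
contact_force: [-0.1, 0.4, -1.0]
width: 0.411
```

```bash
python3 go.py .505 .191 .06 0 0 3 .505 .191 .06 0 0 1
python3 - <<'E'
from m import *
o=[]
for n,b in(("side",(140,200,200,270)),("top",(165,205,190,240))):
    c=read_camera(n);a=c["image"][b[0]:b[1],b[2]:b[3]];o.append(cv2.resize(a,(400,340),interpolation=cv2.INTER_CUBIC))
    if n=="side":
        for z in(.05,.03,.008):print(proj(c,[.505,.191,z]))
cv2.imwrite("pics/capfit.png",cv2.convertScaleAbs(np.hstack(o),alpha=1.2))
E
```

```text
t 19.07 tcp [0.5045 0.187  0.0759] ang -0.007 tilt [-0.  0. -1.] F [-0.1  0.4 -1. ] w 0.411 q7 -0.79
max 0.0053 0.002
[[0.0, 0.0013, 0.0002, 0.0053, -0.0, -0.0, -0.002], [0.0, 0.0013, 0.0002, 0.0053, -0.0, -0.0, -0.002], [0.0, 0.0013, 0.0002, 0.0053, -0.0, -0.0, -0.002], [0.0, 0.0, 0.0, 0.0, 0.0, 0.0, 0.0]]
[244.56779804 168.53170375]
[244.65429529 174.24721024]
[244.74829462 180.45843442]
```

View pics/capfit.png

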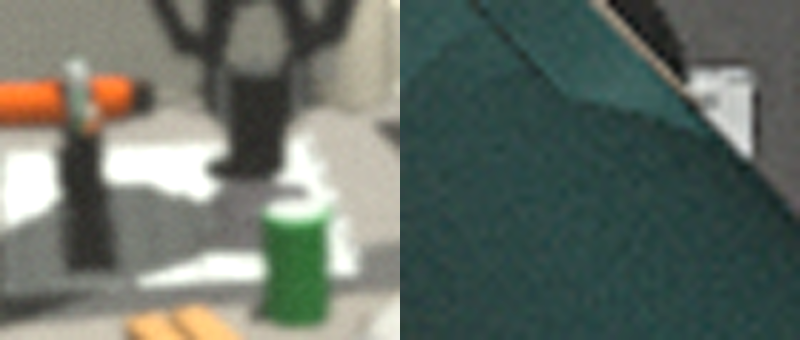

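The capacitor hangs over the cup (side crop ~(257,125) → col 245, matching the 244.6 predicted). Going down with force checks.

play_rows(targets=[[[0, 0.0015, 0, 0.005, 0, 0, 0], [0, 0.0015, 0, 0.005, 0, 0, 0], [0, 0.001, 0, 0.006, 0, 0, 0], [0, 0, 0, 0.004, 0, 0, 0], [0, 0, 0, 0, 0, 0, 0]]])

```text
time_s: 19.8
tcp_pos: [0.5054, 0.1923, 0.0563]
tool_rot: [[0.006, 1.0, 0.002], [1.0, -0.006, 0.001], [0.001, 0.002, -1.0]]
contact_force: [0.7, 0.3, -0.1]
width: 0.407
```

play_rows(targets=[[[0, 0, 0, 0.005, 0, 0, 0], [0, 0, 0, 0.005, 0, 0, 0], [0, 0, 0, 0.003, 0, 0, 0], [0, 0, 0, 0, 0, 0, 0]]])

```text
time_s: 20.3
tcp_pos: [0.5055, 0.1922, 0.0424]
tool_rot: [[0.006, 1.0, 0.002], [1.0, -0.006, 0.001], [0.001, 0.002, -1.0]]
contact_force: [0.3, 1.0, -0.7]
width: 0.41
```

play_rows(targets=[[[0, 0, 0, 0.003, 0, 0, 0], [0, 0, 0, 0.002, 0, 0, 0], [0, 0, 0, 0.001, 0, 0, 0], [0, 0, 0, 0, 0, 0, 0]]])

```text
time_s: 20.8
tcp_pos: [0.5057, 0.1924, 0.0367]
tool_rot: [[0.006, 1.0, 0.003], [1.0, -0.006, 0.001], [0.001, 0.003, -1.0]]
contact_force: [-1.9, -0.1, 1.7]
width: 0.412
```

play_rows(targets=[[[0.7, 0, 0, 0, 0, 0, 0], [0.7, 0, 0, 0, 0, 0, 0], [0.7, 0, 0, 0, 0, 0, 0], [0.7, 0, 0, -0.02, 0, 0, 0], [0.7, 0, 0, -0.04, 0, 0, 0], [0.7, 0, 0, -0.04, 0, 0, 0], [0.9, 0, 0, -0.04, 0, 0, 0]]])

```text
time_s: 21.68
tcp_pos: [0.5039, 0.1926, 0.1824]
tool_rot: [[0.004, 1.0, -0.0], [1.0, -0.004, 0.001], [0.001, -0.0, -1.0]]
contact_force: [0.4, -1.6, 0.4]
width: 0.886
```

```bash
python3 go.py .42 -.1 .2 -.6 .95 8 .4094 -.2345 .18 -1.3 .95 6
```

```text
t 21.68 tcp [0.5039 0.1926 0.1824] ang -0.004 tilt [-0.     0.001 -1.   ] F [ 0.4 -1.6  0.4] w 0.886 q7 -0.69
max 0.038 0.117
[[0.95, -0.0366, -0.0103, -0.0022, -0.0, -0.0, 0.074], [0.95, -0.0373, -0.0076, -0.0022, -0.0, -0.0, 0.074], [0.95, -0.0377, -0.0048, -0.0022, -0.0, -0.0, 0.074], [0.95, -0.038, -0.002, -0.0022, -0.0, -0.0, 0.074], [0.95, -0.038, 0.0009, -0.0022, -0.0, -0.0, 0.074], [0.95, -0.0379, 0.0037, -0.0022, -0.0, -0.0, 0.074], [0.95, -0.0375, 0.0065, -0.0022, -0.0, -0.0, 0.074], [0.95, -0.0369, 0.0093, -0.0022, -0.0, -0.0, 0.074]]
[[0.95, -0.0195, 0.0112, 0.0033, -0.0, -0.0, 0.117], [0.95, -0.0181, 0.0134, 0.0033, -0.0, -0.0, 0.117], [0.95, -0.0164, 0.0154, 0.0033, -0.0, -0.0, 0.117], [0.95, -0.0145, 0.0172, 0.0033, -0.0, -0.0, 0.117], [0.95, -0.0124, 0.0188, 0.0033, -0.0, -0.0, 0.117], [0.95, -0.0101, 0.0201, 0.0033, -0.0, -0.0, 0.117]]
```

play_rows(targets=[[[0.95, -0.037, -0.01, -0.002, 0, 0, 0.074], [0.95, -0.037, -0.0075, -0.002, 0, 0, 0.074], [0.95, -0.038, -0.005, -0.002, 0, 0, 0.074], [0.95, -0.038, -0.002, -0.002, 0, 0, 0.074], [0.95, -0.038, 0.001, -0.002, 0, 0, 0.074], [0.95, -0.038, 0.004, -0.002, 0, 0, 0.074], [0.95, -0.0375, 0.0065, -0.002, 0, 0, 0.074], [0.95, -0.037, 0.009, -0.002, 0, 0, 0.074]]])

```text
time_s: 22.68
tcp_pos: [0.4181, -0.1038, 0.2108]
tool_rot: [[0.57, 0.822, 0.015], [0.822, -0.57, 0.002], [0.01, 0.011, -1.0]]
contact_force: [-0.1, 0.7, 0.3]
width: 0.95
```

play_rows(targets=[[[0.95, -0.0195, 0.011, 0.003, 0, 0, 0.117], [0.95, -0.018, 0.013, 0.003, 0, 0, 0.117], [0.95, -0.0165, 0.015, 0.003, 0, 0, 0.117], [0.95, -0.0145, 0.017, 0.003, 0, 0, 0.117], [0.95, -0.0125, 0.019, 0.003, 0, 0, 0.117], [0.95, -0.005, 0.01, 0.003, 0, 0, 0.1], [0.95, 0, 0, 0, 0, 0, 0]]])

```text
time_s: 23.55
tcp_pos: [0.4054, -0.2304, 0.2008]
tool_rot: [[0.967, 0.254, 0.024], [0.254, -0.967, -0.0], [0.023, 0.006, -1.0]]
contact_force: [0.2, -0.2, -0.6]
width: 0.95
```

```bash
python3 go.py .4094 -.2345 .06 -1.3 .95 6 .4094 -.2345 .06 -1.3 .95 1
python3 - <<'E'
from m import *
c=read_camera("top");im=c["image"];s=read_camera("side");i2=s["image"]
h=cv2.cvtColor(i2,cv2.COLOR_BGR2HSV);m=((h[:,:,0]<16)&(h[:,:,1]>150)).astype(np.uint8)
for st,ce,p in blobs(m,(215,225,275,265),30):print("side toroid",st,ce)
print([proj(s,[.4094,-.2345,z]).round(1).tolist() for z in (0,.014,.028)])
o=[cv2.resize(im[165:235,150:240],(400,311),interpolation=cv2.INTER_CUBIC),cv2.resize(i2[200:270,205:295],(400,311),interpolation=cv2.INTER_CUBIC)]
cv2.imwrite("pics/cap_done.png",cv2.convertScaleAbs(np.hstack(o),alpha=1.4))
E
```

```text
t 23.55 tcp [ 0.4054 -0.2304  0.2008] ang -1.314 tilt [ 0.024 -0.    -1.   ] F [ 0.2 -0.2 -0.6] w 0.95 q7 -0.92
max 0.0235 0.004
[[0.95, -0.0001, 0.0007, 0.0235, 0.001, -0.004, -0.002], [0.95, 0.0, 0.0007, 0.0235, 0.001, -0.004, -0.002], [0.95, 0.0001, 0.0007, 0.0235, 0.001, -0.004, -0.002], [0.95, 0.0002, 0.0008, 0.0235, 0.001, -0.004, -0.002], [0.95, 0.0003, 0.0008, 0.0235, 0.001, -0.004, -0.002], [0.95, 0.0004, 0.0008, 0.0235, 0.001, -0.004, -0.002], [0.95, 0.0, 0.0, 0.0, -0.0, 0.0, -0.0]]
side toroid [231 235  21  20 245] [242.4244898  244.16734694]
[[240.9, 249.8], [240.8, 244.6], [240.7, 239.3]]
```

View pics/cap_done.png

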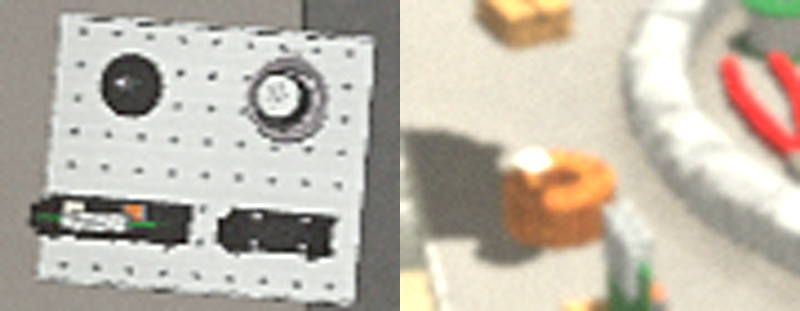

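play_rows(targets=[[[0.95, 0, 0.001, 0.022, 0.001, -0.004, -0.002], [0.95, 0, 0.001, 0.022, 0.001, -0.004, -0.002], [0.95, 0, 0.001, 0.022, 0.001, -0.004, -0.002], [0.95, 0, 0.001, 0.022, 0.001, -0.004, -0.002], [0.95, 0, 0.001, 0.022, 0.001, -0.004, -0.002], [0.95, 0, 0.001, 0.022, 0.001, -0.004, -0.002], [0.95, 0, 0, 0, 0, 0, 0]]])

```text
time_s: 24.52
tcp_pos: [0.4124, -0.2309, 0.0694]
tool_rot: [[0.957, 0.291, 0.004], [0.291, -0.957, -0.002], [0.003, 0.003, -1.0]]
contact_force: [-0.5, -0.3, 1.4]
width: 0.952
```

```bash
python3 go.py .4094 -.2345 .025 -1.3 .95 3 .4094 -.2345 .003 -1.3 .95 3
```

```text
t 24.52 tcp [ 0.4124 -0.2309  0.0694] ang -1.276 tilt [ 0.004 -0.002 -1.   ] F [-0.5 -0.3  1.4] w 0.952 q7 -1.0
max 0.0148 0.008
[[0.95, -0.0013, 0.0008, 0.0148, 0.001, -0.001, 0.008], [0.95, -0.0013, 0.0008, 0.0148, 0.001, -0.001, 0.008], [0.95, -0.0013, 0.0009, 0.0148, 0.001, -0.001, 0.008], [0.95, -0.0, -0.0, 0.0073, -0.0, -0.0, -0.0], [0.95, -0.0, -0.0, 0.0073, -0.0, -0.0, -0.0], [0.95, -0.0, -0.0, 0.0073, -0.0, -0.0, -0.0]]
```

play_rows(targets=[[[0.95, -0.0015, 0.001, 0.014, 0.001, -0.001, 0.008], [0.95, -0.0015, 0.001, 0.014, 0.001, -0.001, 0.008], [0.95, -0.0015, 0.001, 0.014, 0.001, -0.001, 0.008], [0.95, 0, 0, 0.011, 0, 0, 0], [0.95, 0, 0, 0.007, 0, 0, 0], [0.95, 0, 0, 0.002, 0, 0, 0], [0.95, 0, 0, 0, 0, 0, 0]]])

```text
time_s: 25.4
tcp_pos: [0.4099, -0.2353, 0.0051]
tool_rot: [[0.963, 0.268, 0.002], [0.268, -0.963, -0.0], [0.002, 0.001, -1.0]]
contact_force: [-0.3, -1.0, 0.6]
width: 0.952
```

play_rows(targets=[[[0, 0, 0, 0, 0, 0, 0], [0, 0, 0, 0, 0, 0, 0], [0, 0, 0, 0, 0, 0, 0], [0, 0, 0, 0, 0, 0, 0]]], squeeze=50)

```text
time_s: 25.9
tcp_pos: [0.4103, -0.2355, 0.0064]
tool_rot: [[0.963, 0.268, 0.003], [0.268, -0.963, -0.001], [0.003, 0.002, -1.0]]
contact_force: [-0.4, 0.6, -2.0]
width: 0.628
```

play_rows(targets=[[[0, 0, 0, 0, 0, 0, 0], [0, 0, 0, -0.01, 0, 0, 0], [0, 0, 0, -0.02, 0, 0, 0], [0, 0, 0, -0.03, 0, 0, 0], [0, 0, 0, -0.035, 0, 0, 0], [0, 0, 0, -0.035, 0, 0, 0], [0, 0, 0, 0, 0, 0, 0]]])

```text
time_s: 26.78
tcp_pos: [0.4097, -0.235, 0.1432]
tool_rot: [[0.963, 0.269, 0.004], [0.269, -0.963, -0.001], [0.003, 0.002, -1.0]]
contact_force: [-0.1, -0.6, -1.2]
width: 0.629
```

```bash
python3 - <<'E'
from m import *
s=read_camera("side");i2=s["image"];t=np.array(state()["tcp_pos"]);print(t,state()["width"])
h=cv2.cvtColor(i2,cv2.COLOR_BGR2HSV);m=((h[:,:,0]<16)&(h[:,:,1]>140)).astype(np.uint8)
for st,ce,p in blobs(m,(200,150,290,250),30):print("side toroid",st,ce)
print([proj(s,[t[0],t[1],z]).round(1).tolist() for z in (t[2],t[2]+.01,t[2]+.02)])
print(proj(s,t+[.0279,.0077*0,.01]))
u,v=proj(s,t).astype(int)
cv2.imwrite("pics/tor_lift.png",cv2.convertScaleAbs(cv2.resize(i2[v-45:v+25,u-45:u+45],(720,560),interpolation=cv2.INTER_CUBIC),alpha=1.4));print(u-45,v-45)
E
python3 go.py .46 .04 .16 -.6 0 10 .518 .308 .15 0.3 0 10
```

```text
[ 0.40898988 -0.23472813  0.14185821] 0.6315251731664409
side toroid [200 154  11   8  75] [204.93333333 157.64      ]
side toroid [216 154   8   7  42] [219.28571429 156.4047619 ]
side toroid [227 182  16  19 175] [234.         192.47428571]
side toroid [278 214  12  19  81] [283.2345679  223.38271605]
[[239.6, 193.9], [239.5, 189.7], [239.4, 185.5]]
[251.93640908 188.63966366]
194 148
t 26.82 tcp [ 0.409  -0.2347  0.1419] ang -1.299 tilt [ 0.002 -0.    -1.   ] F [ 0.7 -0.4 -2.5] w 0.632 q7 -0.95
max 0.0274 0.09
[[0.0, 0.0123, -0.0251, -0.0018, 0.0, -0.0, -0.07], [0.0, 0.014, -0.0242, -0.0018, 0.0, -0.0, -0.07], [0.0, 0.0157, -0.0231, -0.0018, 0.0, -0.0, -0.07], [0.0, 0.0172, -0.022, -0.0018, 0.0, -0.0, -0.07], [0.0, 0.0187, -0.0207, -0.0018, 0.0, -0.0, -0.07], [0.0, 0.0201, -0.0194, -0.0018, 0.0, -0.0, -0.07], [0.0, 0.0214, -0.0179, -0.0018, 0.0, -0.0, -0.07], [0.0, 0.0226, -0.0164, -0.0018, 0.0, -0.0, -0.07]]
[[0.0, 0.0237, -0.0148, -0.0018, 0.0, -0.0, -0.07], [0.0, 0.0247, -0.0131, -0.0018, 0.0, -0.0, -0.07], [0.0, 0.0254, -0.0103, 0.001, -0.0, 0.0, -0.09], [0.0, 0.0262, -0.008, 0.001, -0.0, 0.0, -0.09], [0.0, 0.0268, -0.0056, 0.001, -0.0, 0.0, -0.09], [0.0, 0.0272, -0.0032, 0.001, -0.0, 0.0, -0.09], [0.0, 0.0274, -0.0007, 0.001, -0.0, 0.0, -0.09], [0.0, 0.0274, 0.0017, 0.001, -0.0, 0.0, -0.09]]
[[0.0, 0.0271, 0.0042, 0.001, -0.0, 0.0, -0.09], [0.0, 0.0266, 0.0066, 0.001, -0.0, 0.0, -0.09], [0.0, 0.0259, 0.009, 0.001, -0.0, 0.0, -0.09], [0.0, 0.025, 0.0113, 0.001, -0.0, 0.0, -0.09]]
```

View pics/tor_lift.png

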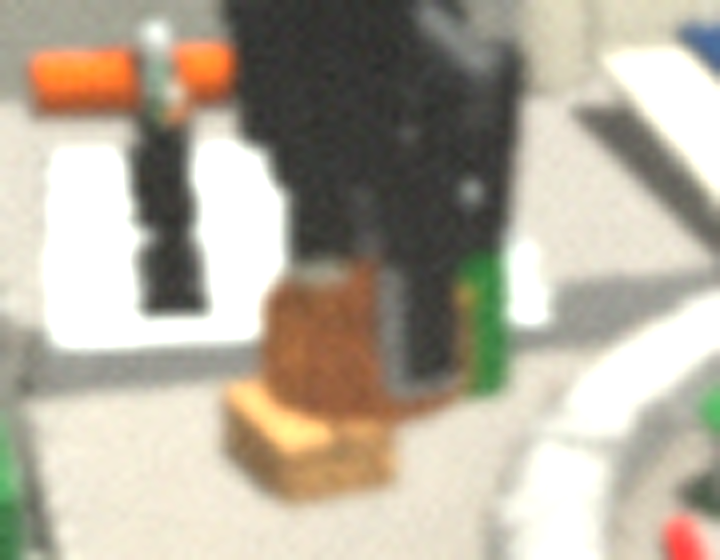

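The toroid hangs centred between the pads (crop edges 265–472, centre col 239.9 against 239.6 for the tool). Carrying it to the mount.

play_rows(targets=[[[0, 0.012, -0.025, -0.002, 0, 0, -0.07], [0, 0.014, -0.024, -0.002, 0, 0, -0.07], [0, 0.0155, -0.023, -0.002, 0, 0, -0.07], [0, 0.017, -0.022, -0.002, 0, 0, -0.07], [0, 0.0185, -0.021, -0.002, 0, 0, -0.07], [0, 0.02, -0.0195, -0.002, 0, 0, -0.07], [0, 0.0215, -0.018, -0.002, 0, 0, -0.07], [0, 0.0225, -0.0165, -0.002, 0, 0, -0.07]]])

```text
time_s: 27.82
tcp_pos: [0.4448, 0.0011, 0.1568]
tool_rot: [[0.644, 0.765, -0.002], [0.765, -0.644, 0.002], [0.0, -0.002, -1.0]]
contact_force: [0.6, 0.1, -2.1]
width: 0.625
```

play_rows(targets=[[[0, 0.0235, -0.015, -0.002, 0, 0, -0.07], [0, 0.0245, -0.013, -0.002, 0, 0, -0.07], [0, 0.0255, -0.01, 0, 0, 0, -0.09], [0, 0.026, -0.008, 0, 0, 0, -0.09], [0, 0.027, -0.0055, 0, 0, 0, -0.09], [0, 0.027, -0.003, 0, 0, 0, -0.09], [0, 0.0275, -0.0005, 0, 0, 0, -0.09], [0, 0.027, 0.002, 0, 0, 0, -0.09]]])

```text
time_s: 28.82
tcp_pos: [0.4732, 0.2369, 0.1617]
tool_rot: [[-0.03, 1.0, -0.002], [1.0, 0.03, 0.002], [0.002, -0.002, -1.0]]
contact_force: [0.3, -0.7, -1.1]
width: 0.629
```

```bash
python3 go.py .518 .308 .15 0.3 0 5 .518 .308 .15 0.3 0 1
```

```text
t 28.82 tcp [0.4732 0.2369 0.1617] ang 0.03 tilt [-0.002  0.002 -1.   ] F [ 0.3 -0.7 -1.1] w 0.629 q7 -0.8
max 0.0139 0.054
[[0.0, 0.0139, 0.0094, 0.0024, -0.0, -0.001, -0.054], [0.0, 0.0134, 0.0101, 0.0024, -0.0, -0.001, -0.054], [0.0, 0.0129, 0.0108, 0.0024, -0.0, -0.001, -0.054], [0.0, 0.0123, 0.0115, 0.0024, -0.0, -0.001, -0.054], [0.0, 0.0116, 0.0121, 0.0024, -0.0, -0.001, -0.054], [0.0, 0.0, 0.0, 0.0, -0.0, -0.0, -0.0]]
```

play_rows(targets=[[[0, 0.011, 0.0085, 0.003, 0, 0, -0.054], [0, 0.0134, 0.01, 0.005, 0, 0, -0.054], [0, 0.0129, 0.011, 0.005, 0, 0, -0.054], [0, 0.0123, 0.0115, 0.005, 0, 0, -0.054], [0, 0.008, 0.008, 0.005, 0, 0, -0.05], [0, 0, 0, 0, 0, 0, 0]]])

```text
time_s: 29.58
tcp_pos: [0.5149, 0.3069, 0.1362]
tool_rot: [[-0.311, 0.95, -0.004], [0.95, 0.311, 0.002], [0.003, -0.003, -1.0]]
contact_force: [-0.3, -0.1, -2.3]
width: 0.626
```

```bash
python3 go.py .518 .308 .085 0.3 0 5 .518 .308 .085 0.3 0 1
```

```text
t 29.57 tcp [0.5149 0.3069 0.1362] ang 0.316 tilt [-0.004  0.002 -1.   ] F [-0.3 -0.1 -2.3] w 0.626 q7 -0.66
max 0.0102 0.003
[[0.0, -0.0, 0.0007, 0.0102, -0.001, -0.001, 0.003], [0.0, -0.0, 0.0007, 0.0102, -0.001, -0.001, 0.003], [0.0, 0.0, 0.0007, 0.0102, -0.001, -0.001, 0.003], [0.0, 0.0, 0.0007, 0.0102, -0.001, -0.001, 0.003], [0.0, 0.0, 0.0007, 0.0102, -0.001, -0.001, 0.003], [0.0, 0.0, 0.0, 0.0, -0.0, 0.0, 0.0]]
```

play_rows(targets=[[[0, 0, 0.0007, 0.01, -0.001, -0.001, 0.003], [0, 0, 0.0007, 0.01, -0.001, -0.001, 0.003], [0, 0, 0.0007, 0.01, -0.001, -0.001, 0.003], [0, 0, 0.0007, 0.01, -0.001, -0.001, 0.003], [0, 0, 0, 0.008, 0, 0, 0], [0, 0, 0, 0, 0, 0, 0]]])

```text
time_s: 30.32
tcp_pos: [0.5174, 0.3062, 0.0845]
tool_rot: [[-0.296, 0.955, 0.001], [0.955, 0.296, -0.002], [-0.002, 0.001, -1.0]]
contact_force: [0.6, -0.8, -1.4]
width: 0.629
```

```bash
python3 go.py .518 .308 .07 0.3 0 2 .518 .308 .07 0.3 0 1;python3 - <<'E'
from m import *
s=read_camera("side");i2=s["image"];t=np.array(state()["tcp_pos"])
print("tcp",proj(s,t),"bolt tip",proj(s,[.518,.308,.045]),proj(s,[.518,.308,.008]))
cv2.imwrite("pics/torfit.png",cv2.convertScaleAbs(cv2.resize(i2[120:185,200:270],(560,520),interpolation=cv2.INTER_CUBIC),alpha=1.4))
E
```

```text
t 30.32 tcp [0.5174 0.3062 0.0845] ang 0.301 tilt [ 0.001 -0.002 -1.   ] F [ 0.6 -0.8 -1.4] w 0.629 q7 -0.72
max 0.0072 0.001
[[0.0, 0.0008, 0.0006, 0.0072, 0.0, 0.001, 0.001], [0.0, 0.0008, 0.0006, 0.0072, 0.0, 0.001, 0.001], [0.0, 0.0, 0.0, 0.0, -0.0, -0.0, -0.0]]
tcp [241.42237671 148.47405041] bolt tip [241.65116373 159.1335621 ] [241.82698479 168.94873868]
```

View pics/torfit.png

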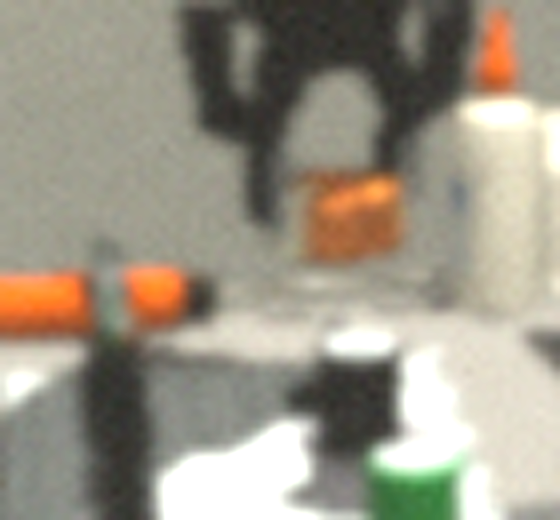

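The toroid is above the bolt (crop x ≈ 344 against tool 335, so at most ~3 mm off, inside the ±6 mm play). Lowering with force checks.

play_rows(targets=[[[0, 0.0008, -0.001, 0.007, 0, 0, 0], [0, 0.0008, -0.0005, 0.008, 0, 0, 0], [0, 0, 0, 0.008, 0, 0, 0], [0, 0, 0, 0.008, 0, 0, 0], [0, 0, 0, 0, 0, 0, 0]]])

```text
time_s: 31.0
tcp_pos: [0.5157, 0.3075, 0.052]
tool_rot: [[-0.296, 0.955, 0.002], [0.955, 0.296, -0.001], [-0.002, 0.002, -1.0]]
contact_force: [0.0, 0.4, -1.2]
width: 0.628
```

play_rows(targets=[[[0, 0, 0, 0.006, 0, 0, 0], [0, 0, 0, 0.006, 0, 0, 0], [0, 0, 0, 0.006, 0, 0, 0], [0, 0, 0, 0, 0, 0, 0]]])

```text
time_s: 31.5
tcp_pos: [0.5158, 0.3076, 0.0328]
tool_rot: [[-0.296, 0.955, 0.002], [0.955, 0.296, -0.001], [-0.002, 0.002, -1.0]]
contact_force: [-1.1, 0.2, -2.4]
width: 0.63
```

play_rows(targets=[[[0, 0, 0, 0.006, 0, 0, 0], [0, 0, 0, 0.005, 0, 0, 0], [0, 0, 0, 0.004, 0, 0, 0], [0, 0, 0, 0.002, 0, 0, 0], [0, 0, 0, 0, 0, 0, 0]]])

```text
time_s: 32.12
tcp_pos: [0.516, 0.3076, 0.0148]
tool_rot: [[-0.296, 0.955, 0.003], [0.955, 0.296, -0.001], [-0.002, 0.002, -1.0]]
contact_force: [-0.8, -0.3, -1.5]
width: 0.631
```

play_rows(targets=[[[0.85, 0, 0, 0, 0, 0, 0], [0.95, 0, 0, 0, 0, 0, 0], [0.95, 0, 0, 0, 0, 0, 0], [0.95, 0, 0, -0.02, 0, 0, 0], [0.95, 0, 0, -0.04, 0, 0, 0], [0.95, 0, 0, -0.05, 0, 0, 0], [0.9, 0, 0, -0.05, 0, 0, 0]]])

```text
time_s: 33.0
tcp_pos: [0.5142, 0.3078, 0.1811]
tool_rot: [[-0.298, 0.955, -0.0], [0.955, 0.298, -0.002], [-0.002, -0.001, -1.0]]
contact_force: [0.6, 0.9, 1.0]
width: 0.899
```

```bash
python3 go.py .4145 -.1 .2 0 .7 11 .4145 -.372 .2 .09 .7 8
```

```text
t 33.0 tcp [0.5142 0.3078 0.1811] ang 0.302 tilt [-0.    -0.002 -1.   ] F [0.6 0.9 1. ] w 0.899 q7 -0.64
max 0.0368 0.027
[[0.7, -0.0327, -0.0197, -0.0017, -0.0, 0.0, 0.027], [0.7, -0.0332, -0.0188, -0.0017, -0.0, 0.0, 0.027], [0.7, -0.0337, -0.0179, -0.0017, -0.0, 0.0, 0.027], [0.7, -0.0342, -0.0169, -0.0017, -0.0, 0.0, 0.027], [0.7, -0.0347, -0.016, -0.0017, -0.0, 0.0, 0.027], [0.7, -0.0351, -0.015, -0.0017, -0.0, 0.0, 0.027], [0.7, -0.0355, -0.0141, -0.0017, -0.0, 0.0, 0.027], [0.7, -0.0359, -0.0131, -0.0017, -0.0, 0.0, 0.027]]
[[0.7, -0.0362, -0.0121, -0.0017, -0.0, 0.0, 0.027], [0.7, -0.0365, -0.0111, -0.0017, -0.0, 0.0, 0.027], [0.7, -0.0368, -0.0101, -0.0017, -0.0, 0.0, 0.027], [0.7, -0.034, 0.0, -0.0, 0.0, 0.0, -0.011], [0.7, -0.034, -0.0004, -0.0, 0.0, 0.0, -0.011], [0.7, -0.034, -0.0008, -0.0, 0.0, 0.0, -0.011], [0.7, -0.034, -0.0011, -0.0, 0.0, 0.0, -0.011], [0.7, -0.034, -0.0015, -0.0, 0.0, 0.0, -0.011]]
[[0.7, -0.0339, -0.0019, -0.0, 0.0, 0.0, -0.011], [0.7, -0.0339, -0.0023, -0.0, 0.0, 0.0, -0.011], [0.7, -0.0339, -0.0027, -0.0, 0.0, 0.0, -0.011]]
```

play_rows(targets=[[[0.7, -0.033, -0.0195, -0.002, 0, 0, 0.027], [0.7, -0.033, -0.019, -0.002, 0, 0, 0.027], [0.7, -0.034, -0.018, -0.002, 0, 0, 0.027], [0.7, -0.034, -0.017, -0.002, 0, 0, 0.027], [0.7, -0.035, -0.016, -0.001, 0, 0, 0.027], [0.7, -0.035, -0.015, -0.001, 0, 0, 0.027], [0.7, -0.0355, -0.014, 0, 0, 0, 0.027], [0.7, -0.036, -0.013, 0, 0, 0, 0.027]]])

```text
time_s: 34.0
tcp_pos: [0.4404, 0.0074, 0.2044]
tool_rot: [[-0.087, 0.996, 0.015], [0.996, 0.087, -0.0], [-0.002, 0.015, -1.0]]
contact_force: [0.5, -0.0, -0.6]
width: 0.701
```

play_rows(targets=[[[0.7, -0.036, -0.012, 0, 0, 0, 0.027], [0.7, -0.0365, -0.011, 0, 0, 0, 0.027], [0.7, -0.037, -0.01, 0, 0, 0, 0.027], [0.7, -0.034, 0, 0, 0, 0, -0.011], [0.7, -0.034, -0.0005, 0, 0, 0, -0.011], [0.7, -0.034, -0.001, 0, 0, 0, -0.011], [0.7, -0.034, -0.001, 0, 0, 0, -0.011], [0.7, -0.034, -0.0015, 0, 0, 0, -0.011]]])

```text
time_s: 35.0
tcp_pos: [0.4137, -0.2809, 0.2152]
tool_rot: [[-0.065, 0.998, 0.024], [0.998, 0.065, -0.009], [-0.01, 0.023, -1.0]]
contact_force: [0.0, 0.5, 0.5]
width: 0.697
```

```bash
python3 go.py .4145 -.372 .16 .09 .7 5 .4145 -.372 .16 .09 .7 1;python3 - <<'E'
from m import *
c=read_camera("top");im=c["image"];h=cv2.cvtColor(im,cv2.COLOR_BGR2HSV)
m=((h[:,:,0]<20)&(h[:,:,1]>100)).astype(np.uint8)
for st,ce,p in blobs(m,(165,170,195,200),30):
    q,r=cv2.minEnclosingCircle(p.astype(np.float32));print("toroid",st,q,r,ray(c,q,.03),"mount px",proj(c,[.518,.308,.045]))
cv2.imwrite("pics/tor_done.png",im)
E
```

```text
t 35.0 tcp [ 0.4137 -0.2809  0.2152] ang 0.065 tilt [ 0.024 -0.009 -1.   ] F [0.  0.5 0.5] w 0.697 q7 0.46
max 0.0182 0.005
[[0.7, -0.0181, -0.0013, 0.0112, 0.005, 0.002, -0.005], [0.7, -0.0181, -0.0013, 0.0112, 0.005, 0.002, -0.005], [0.7, -0.0181, -0.0014, 0.0111, 0.005, 0.002, -0.005], [0.7, -0.0181, -0.0014, 0.0111, 0.005, 0.002, -0.005], [0.7, -0.0182, -0.0014, 0.0111, 0.005, 0.002, -0.005], [0.7, 0.0, 0.0, 0.0, 0.0, -0.0, -0.0]]
toroid [170 176  18  17 168] (178.57691955566406, 184.0) 8.950074195861816 [0.51611107 0.30560009 0.03      ] mount px [176.75737625 183.17669095]
```

The toroid now measures (0.516, 0.306), within 3 mm of the mount. On to the short board.

play_rows(targets=[[[0.7, -0.016, -0.001, 0.008, 0.005, 0.002, -0.005], [0.7, -0.018, -0.0015, 0.01, 0.005, 0.002, -0.005], [0.7, -0.018, -0.0015, 0.01, 0.005, 0.002, -0.005], [0.7, -0.018, -0.0015, 0.011, 0.005, 0.002, -0.005], [0.7, -0.015, -0.0015, 0.011, 0.005, 0.002, -0.005], [0.7, 0, 0, 0, 0, 0, 0]]])

```text
time_s: 35.8
tcp_pos: [0.413, -0.3751, 0.1631]
tool_rot: [[-0.09, 0.996, -0.004], [0.996, 0.09, -0.0], [0.0, -0.004, -1.0]]
contact_force: [-0.6, 0.2, 0.4]
width: 0.697
```

```bash
python3 go.py .4145 -.372 .11 .09 .7 4 .4145 -.372 .11 .09 .7 1
```

```text
t 35.8 tcp [ 0.413  -0.3751  0.1631] ang 0.09 tilt [-0.004 -0.    -1.   ] F [-0.6  0.2  0.4] w 0.697 q7 0.56
max 0.0133 0.001
[[0.7, 0.0007, 0.0005, 0.0133, -0.001, -0.0, -0.0], [0.7, 0.0007, 0.0005, 0.0133, -0.001, -0.0, -0.0], [0.7, 0.0007, 0.0005, 0.0133, -0.001, -0.0, -0.0], [0.7, 0.0007, 0.0005, 0.0133, -0.001, -0.0, -0.0], [0.7, 0.0, 0.0, 0.0, 0.0, -0.0, 0.0]]
```

play_rows(targets=[[[0.7, 0.0007, 0.0005, 0.013, -0.001, 0, 0], [0.7, 0.0007, 0.0005, 0.013, -0.001, 0, 0], [0.7, 0.0007, 0.0005, 0.013, -0.001, 0, 0], [0.7, 0.0007, 0, 0.012, -0.001, 0, 0], [0.7, 0, 0, 0, 0, 0, 0]]])

```text
time_s: 36.42
tcp_pos: [0.4146, -0.37, 0.1085]
tool_rot: [[-0.092, 0.996, 0.001], [0.996, 0.092, 0.001], [0.001, 0.001, -1.0]]
contact_force: [0.5, -0.1, 0.6]
width: 0.699
```

```bash
python3 go.py .4145 -.372 .07 .09 .7 3 .4145 -.372 .052 .09 .7 3;python3 - <<'E'
from m import *
s=read_camera("side");i2=s["image"]
print("board px",[proj(s,[.4145-np.sin(.09)*y,-.372+np.cos(.09)*y,z]).round(1).tolist() for y,z in((-.018,.08),(.018,.08),(-.028,.07),(.028,.07),(-.028,.012))],"tcp",proj(s,state()["tcp_pos"]).round(1))
u0,v0=215,200
cv2.imwrite("pics/s_grasp.png",cv2.convertScaleAbs(cv2.resize(i2[v0:v0+100,u0:u0+80],(480,600),interpolation=cv2.INTER_CUBIC),alpha=1.3))
E
```

```text
t 36.42 tcp [ 0.4146 -0.37    0.1085] ang 0.092 tilt [ 0.001  0.001 -1.   ] F [ 0.5 -0.1  0.6] w 0.699 q7 0.51
max 0.0128 0.001
[[0.7, -0.0007, -0.0001, 0.0128, 0.0, -0.0, 0.001], [0.7, -0.0007, -0.0001, 0.0128, 0.0, -0.0, 0.001], [0.7, -0.0007, -0.0001, 0.0128, 0.0, -0.0, 0.001], [0.7, -0.0, -0.0, 0.006, -0.0, -0.0, -0.0], [0.7, -0.0, -0.0, 0.006, -0.0, -0.0, -0.0], [0.7, -0.0, -0.0, 0.006, -0.0, -0.0, -0.0]]
board px [[259.0, 253.7], [253.3, 244.8], [260.7, 260.9], [251.8, 246.7], [260.7, 286.3]] tcp [256.  235.6]
```

View pics/s_grasp.png

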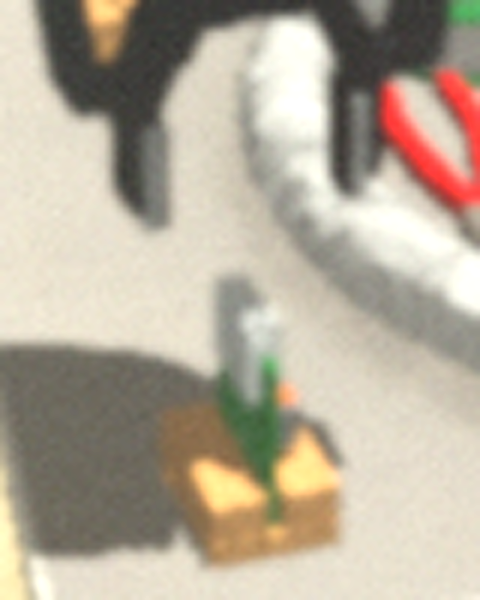

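play_rows(targets=[[[0.7, -0.0007, -0.0005, 0.013, 0, 0, 0], [0.7, -0.0007, -0.0005, 0.013, 0, 0, 0], [0.7, -0.0007, 0, 0.013, 0, 0, 0], [0.7, 0, 0, 0.01, 0, 0, 0], [0.7, 0, 0, 0.005, 0, 0, 0], [0.7, 0, 0, 0, 0, 0, 0]]])

```text
time_s: 37.22
tcp_pos: [0.4142, -0.3728, 0.0514]
tool_rot: [[-0.092, 0.996, 0.002], [0.996, 0.092, -0.0], [-0.0, 0.001, -1.0]]
contact_force: [0.2, -0.6, -0.6]
width: 0.702
```

play_rows(targets=[[[0, 0, 0, 0, 0, 0, 0], [0, 0, 0, 0, 0, 0, 0], [0, 0, 0, 0, 0, 0, 0], [0, 0, 0, 0, 0, 0, 0], [0, 0, 0, 0, 0, 0, 0], [0, 0, 0, 0, 0, 0, 0]]], squeeze=40)

```text
time_s: 37.98
tcp_pos: [0.4145, -0.3732, 0.0525]
tool_rot: [[-0.091, 0.996, 0.002], [0.996, 0.091, -0.001], [-0.002, 0.002, -1.0]]
contact_force: [-0.1, -0.3, -0.8]
width: 0.128
```

play_rows(targets=[[[0, 0, 0, -0.01, 0, 0, 0], [0, 0, 0, -0.015, 0, 0, 0], [0, 0, 0, -0.02, 0, 0, 0], [0, 0, 0, -0.03, 0, 0, 0], [0, 0, 0, -0.03, 0, 0, 0], [0, 0, 0, -0.02, 0, 0, 0], [0, 0, 0, 0, 0, 0, 0]]])

```text
time_s: 38.85
tcp_pos: [0.4148, -0.3729, 0.1875]
tool_rot: [[-0.092, 0.996, 0.005], [0.996, 0.092, -0.004], [-0.004, 0.005, -1.0]]
contact_force: [0.1, -0.2, -0.9]
width: 0.13
```

```bash
python3 - <<'E'
from m import *
t=np.array(state()["tcp_pos"]);c=read_camera("side");i=c["image"];h=cv2.cvtColor(i,cv2.COLOR_BGR2HSV)
m=((h[:,:,0]>45)&(h[:,:,0]<80)&(h[:,:,1]>100)).astype(np.uint8)
b=t-[0,0,.0425];f=lambda y,z:proj(c,b+[-np.sin(.09)*y,np.cos(.09)*y,z]).round(1).tolist()
print(t,"pred near bot/top, far bot/top",f(-.028,0),f(-.028,.06),f(.028,0),f(.028,.06))
for st,ce,p in blobs(m,(230,200,290,300),15):
    print(st,ce,p[p[:,0].argmax()],p[p[:,1].argmax()],p[p[:,0].argmin()])
    for u in range(st[0],st[0]+st[2]):q=p[p[:,0]==u][:,1];print(u,q.min(),q.max(),end="; ")
E
python3 go.py .41 -.1 .18 0.05 0 12 .4083 .199 .17 -.09 0 13
```

```text
[ 0.41483427 -0.37294085  0.18751725] pred near bot/top, far bot/top [261.0, 226.0] [261.1, 195.8] [251.8, 213.5] [251.6, 184.9]
[283 200   7   3  17] [286.52941176 200.82352941] [289 200] [286 202] [283 200]
283 200 200; 284 200 201; 285 200 201; 286 200 202; 287 200 202; 288 200 202; 289 200 202; t 38.9 tcp [ 0.4145 -0.3727  0.1866] ang 0.093 tilt [ 0.004 -0.003 -1.   ] F [-0.2  0.1 -0.4] w 0.129 q7 0.57
max 0.023 0.011
[[0.0, 0.0227, 0.0017, 0.0005, 0.0, 0.0, 0.004], [0.0, 0.0227, 0.0016, 0.0005, 0.0, 0.0, 0.004], [0.0, 0.0227, 0.0016, 0.0005, 0.0, 0.0, 0.004], [0.0, 0.0227, 0.0015, 0.0005, 0.0, 0.0, 0.004], [0.0, 0.0227, 0.0014, 0.0005, 0.0, 0.0, 0.004], [0.0, 0.0227, 0.0013, 0.0005, 0.0, 0.0, 0.004], [0.0, 0.0227, 0.0012, 0.0005, 0.0, 0.0, 0.004], [0.0, 0.0227, 0.0012, 0.0005, 0.0, 0.0, 0.004]]
[[0.0, 0.0227, 0.0011, 0.0005, 0.0, 0.0, 0.004], [0.0, 0.0227, 0.001, 0.0005, 0.0, 0.0, 0.004], [0.0, 0.0227, 0.0009, 0.0005, 0.0, 0.0, 0.004], [0.0, 0.0227, 0.0008, 0.0005, 0.0, 0.0, 0.004], [0.0, 0.023, 0.001, 0.0008, -0.0, 0.0, 0.011], [0.0, 0.023, 0.0008, 0.0008, -0.0, 0.0, 0.011], [0.0, 0.023, 0.0005, 0.0008, -0.0, 0.0, 0.011], [0.0, 0.023, 0.0003, 0.0008, -0.0, 0.0, 0.011]]
[[0.0, 0.023, 0.0, 0.0008, -0.0, 0.0, 0.011], [0.0, 0.023, -0.0002, 0.0008, -0.0, 0.0, 0.011], [0.0, 0.023, -0.0005, 0.0008, -0.0, 0.0, 0.011], [0.0, 0.023, -0.0007, 0.0008, -0.0, 0.0, 0.011], [0.0, 0.023, -0.001, 0.0008, -0.0, 0.0, 0.011], [0.0, 0.023, -0.0012, 0.0008, -0.0, 0.0, 0.011], [0.0, 0.023, -0.0015, 0.0008, -0.0, 0.0, 0.011], [0.0, 0.0229, -0.0017, 0.0008, -0.0, 0.0, 0.011]]
[[0.0, 0.0229, -0.002, 0.0008, -0.0, 0.0, 0.011]]
```

Run:
```python
from h import *
c=read_camera("side");i=c["image"].astype(int);np.save("side4.npy",c,allow_pickle=True)
g=2*i[:,:,1]-i[:,:,0]-i[:,:,2]
for v in range(190,236,2):print(v,g[v,248:270].tolist())
```

```text
190 [3, 0, 7, 8, 6, 3, 3, 9, 7, 11, 10, 7, 6, 12, 9, 5, -2, 10, 0, 5, 4, 1]
192 [6, 5, 7, 1, 6, 5, 2, 5, 6, 6, 10, 7, 11, 10, 6, -1, 1, 7, 3, 2, 6, 8]
194 [1, 5, 8, 1, 2, 3, 9, 6, 15, 13, 34, 39, 41, 26, 14, 5, 6, 7, -1, 8, 12, 9]
196 [0, -4, 3, 3, 6, 3, 10, 10, 9, 13, 32, 66, 87, 68, 37, 20, 8, 11, 8, 13, 12, 13]
198 [8, 5, 3, 4, 5, 5, 9, 9, 11, 14, 28, 45, 67, 65, 37, 19, 12, 11, 10, 13, 8, 7]
200 [7, 2, 8, 9, 8, 7, 5, 9, 8, 13, 28, 41, 60, 55, 31, 18, 10, 13, 9, 10, 12, 13]
202 [7, 13, 17, 19, 32, 34, 29, 18, 10, 15, 31, 56, 63, 52, 29, 12, 10, 11, 15, 7, 9, 10]
204 [4, 9, 14, 31, 40, 52, 54, 43, 34, 44, 46, 56, 64, 37, 12, -15, -10, -1, 7, 12, 9, 8]
206 [3, 11, 13, 24, 37, 52, 53, 53, 50, 57, 54, 66, 66, 51, 23, 8, 6, 9, 7, 11, 9, 10]
208 [10, 9, 12, 19, 32, 44, 44, 54, 54, 52, 54, 63, 63, 54, 31, 12, 9, 10, 9, 12, 11, 9]
210 [2, 10, 8, 24, 36, 51, 51, 54, 54, 52, 59, 58, 66, 56, 33, 14, 4, 9, 7, 10, 7, 7]
212 [6, 10, 13, 26, 38, 56, 53, 51, 48, 49, 55, 55, 63, 48, 28, 10, 9, 10, 13, 9, 12, 12]
214 [6, 7, 14, 22, 38, 53, 55, 52, 53, 59, 45, 58, 53, 33, 18, 14, 8, 10, 13, 12, 10, 10]
216 [13, 9, 9, 15, 23, 37, 46, 49, 57, 58, 53, 59, 42, 28, 16, 11, 14, 16, 8, 7, 5, 8]
218 [14, 10, 8, 11, 8, 13, 26, 40, 53, 48, 51, 60, 48, 23, 10, 9, 12, 16, 7, 7, 9, 11]
220 [11, 7, 9, 10, 11, 11, 12, 16, 38, 47, 55, 53, 38, 26, 16, 11, 11, 7, 10, 9, 9, 10]
222 [8, 6, 8, 8, 12, 10, 8, 10, 18, 30, 50, 50, 43, 31, 16, 13, 10, 9, 6, 11, 12, 11]
224 [8, 7, 12, 6, 8, 8, 3, 7, 10, 10, 23, 42, 44, 26, 16, 8, 7, 12, 13, 9, 9, 7]
226 [9, 10, 12, 8, 8, 6, 7, 9, 6, 9, 11, 17, 26, 21, 12, 5, 11, 6, 11, 14, 12, 12]
228 [12, 10, 16, 13, 11, 4, 4, 10, 7, 4, 8, 7, 6, 11, 7, 3, 15, 12, 8, 14, 11, 6]
230 [8, 5, 10, 11, 9, 5, 10, 10, 4, 6, 7, 13, 2, 10, 3, 10, 7, 7, 11, 7, 9, 10]
232 [14, 10, 9, 8, 10, 11, 9, 8, 10, 7, 8, 6, 4, 5, 4, 5, 9, 9, 11, 9, 12, 14]
234 [7, 9, 4, 9, 6, 12, 11, 11, 12, 11, 8, 8, 7, 11, 7, 8, 5, 7, 5, 9, 8, 11]
```

The board hangs where predicted: near edge bottom (260,226) against (261,226), top (260.5,194.5) against (261,195.8). Carrying it.

play_rows(targets=[[[0, 0.0225, 0.0015, 0, 0, 0, 0.004], [0, 0.0225, 0.0015, 0, 0, 0, 0.004], [0, 0.0225, 0.0015, 0, 0, 0, 0.004], [0, 0.0225, 0.0015, 0, 0, 0, 0.004], [0, 0.0225, 0.0015, 0, 0, 0, 0.004], [0, 0.0225, 0.0015, 0, 0, 0, 0.004], [0, 0.0225, 0.001, 0, 0, 0, 0.004], [0, 0.0225, 0.001, 0, 0, 0, 0.004]]])

```text
time_s: 39.95
tcp_pos: [0.4086, -0.1782, 0.1828]
tool_rot: [[-0.062, 0.998, -0.001], [0.998, 0.062, 0.001], [0.001, -0.001, -1.0]]
contact_force: [0.3, -0.2, -1.3]
width: 0.129
```

play_rows(targets=[[[0, 0.0225, 0.001, 0, 0, 0, 0.004], [0, 0.0225, 0.001, 0, 0, 0, 0.004], [0, 0.0225, 0.001, 0, 0, 0, 0.004], [0, 0.0225, 0.001, 0, 0, 0, 0.004], [0, 0.023, 0.001, 0, 0, 0, 0.011], [0, 0.023, 0.001, 0, 0, 0, 0.011], [0, 0.023, 0.0005, 0, 0, 0, 0.011], [0, 0.023, 0.0005, 0, 0, 0, 0.011]]])

```text
time_s: 40.95
tcp_pos: [0.4018, 0.0179, 0.1814]
tool_rot: [[-0.005, 1.0, -0.002], [1.0, 0.005, -0.003], [-0.003, -0.002, -1.0]]
contact_force: [1.6, 0.7, -1.1]
width: 0.129
```

```bash
python3 go.py .4083 .199 .16 -.09 0 7 .4083 .199 .16 -.09 0 1
```

```text
t 40.95 tcp [0.4018 0.0179 0.1814] ang 0.005 tilt [-0.002 -0.003 -1.   ] F [ 1.6  0.7 -1.1] w 0.129 q7 -0.24
max 0.0259 0.014
[[0.0, 0.0259, 0.0011, 0.003, -0.0, 0.0, 0.014], [0.0, 0.0259, 0.0007, 0.003, -0.0, 0.0, 0.014], [0.0, 0.0259, 0.0004, 0.003, -0.0, 0.0, 0.014], [0.0, 0.0259, 0.0, 0.003, -0.0, 0.0, 0.014], [0.0, 0.0259, -0.0003, 0.003, -0.0, 0.0, 0.014], [0.0, 0.0259, -0.0007, 0.003, -0.0, 0.0, 0.014], [0.0, 0.0259, -0.001, 0.003, -0.0, 0.0, 0.014], [0.0, 0.0, 0.0, 0.0, 0.0, 0.0, 0.0]]
```

play_rows(targets=[[[0, 0.024, 0.002, 0.002, 0, 0, 0.014], [0, 0.0255, 0.001, 0.003, 0, 0, 0.014], [0, 0.0255, 0.001, 0.003, 0, 0, 0.014], [0, 0.0255, 0, 0.003, 0, 0, 0.014], [0, 0.0255, 0, 0.003, 0, 0, 0.014], [0, 0.0255, -0.0005, 0.003, 0, 0, 0.014], [0, 0.02, -0.001, 0.003, 0, 0, 0.014], [0, 0, 0, 0, 0, 0, 0]]])

```text
time_s: 41.95
tcp_pos: [0.4017, 0.2009, 0.1588]
tool_rot: [[0.088, 0.996, -0.003], [0.996, -0.088, -0.007], [-0.007, -0.002, -1.0]]
contact_force: [1.1, 0.8, -0.2]
width: 0.134
```

```bash
python3 go.py .4083 .199 .11 -.09 0 5 .4083 .199 .11 -.09 0 1
```

```text
t 41.95 tcp [0.4017 0.2009 0.1588] ang -0.088 tilt [-0.003 -0.007 -1.   ] F [ 1.1  0.8 -0.2] w 0.134 q7 -0.9
max 0.0098 0.001
[[0.0, -0.0002, 0.0014, 0.0098, -0.0, 0.001, 0.0], [0.0, -0.0002, 0.0014, 0.0098, -0.0, 0.001, 0.0], [0.0, -0.0002, 0.0014, 0.0098, -0.0, 0.001, 0.0], [0.0, -0.0002, 0.0014, 0.0098, -0.0, 0.001, 0.0], [0.0, -0.0003, 0.0014, 0.0098, -0.0, 0.001, 0.0], [0.0, 0.0, 0.0, 0.0, -0.0, 0.0, -0.0]]
```

play_rows(targets=[[[0, 0, 0.0015, 0.01, 0, 0.001, 0], [0, 0, 0.0015, 0.01, 0, 0.001, 0], [0, 0, 0.0015, 0.01, 0, 0.001, 0], [0, 0, 0.0015, 0.01, 0, 0.001, 0], [0, 0, 0.0005, 0.008, 0, 0.001, 0], [0, 0, 0, 0, 0, 0, 0]]])

```text
time_s: 42.7
tcp_pos: [0.4074, 0.198, 0.1066]
tool_rot: [[0.089, 0.996, -0.003], [0.996, -0.089, -0.004], [-0.004, -0.003, -1.0]]
contact_force: [-0.6, -0.4, -0.5]
width: 0.128
```

```bash
python3 go.py .4083 .199 .085 -.09 0 4 .4083 .199 .085 -.09 0 1;python3 - <<'E'
from h import *
t=np.array(state()["tcp_pos"]);c=read_camera("side");i=c["image"];np.save("side5.npy",c,allow_pickle=True)
b=t-[0,0,.0425];f=lambda o,y,z:proj(c,np.array(o)+[np.sin(.09)*y,np.cos(.09)*y,z]).round(1).tolist()
print("board near bot/top,far bot",f(b,-.028,0),f(b,-.028,.06),f(b,.028,0),"guide near bottom/top; far top",f([.4083,.199,.004],-.042,0),f([.4083,.199,.004],-.042,.048),f([.4083,.199,.004],.042,.048))
cv2.imwrite("pics/s_fit.png",cv2.convertScaleAbs(cv2.resize(i[140:205,190:250],(600,650)[:2],interpolation=cv2.INTER_CUBIC)[:600],alpha=1.5))
E
```

```text
t 42.7 tcp [0.4074 0.198  0.1066] ang -0.089 tilt [-0.003 -0.004 -1.   ] F [-0.6 -0.4 -0.5] w 0.128 q7 -0.98
max 0.0054 0.001
[[0.0, 0.0003, 0.0002, 0.0054, -0.001, 0.001, 0.0], [0.0, 0.0003, 0.0002, 0.0054, -0.001, 0.001, 0.0], [0.0, 0.0003, 0.0002, 0.0054, -0.001, 0.001, 0.0], [0.0, 0.0003, 0.0002, 0.0054, -0.001, 0.001, 0.0], [0.0, 0.0, 0.0, 0.0, 0.0, -0.0, 0.0]]
board near bot/top,far bot [215.0, 168.9] [214.2, 150.7] [214.3, 163.4] guide near bottom/top; far top [216.2, 187.9] [215.6, 173.8] [214.5, 165.4]
```

View pics/s_fit.png

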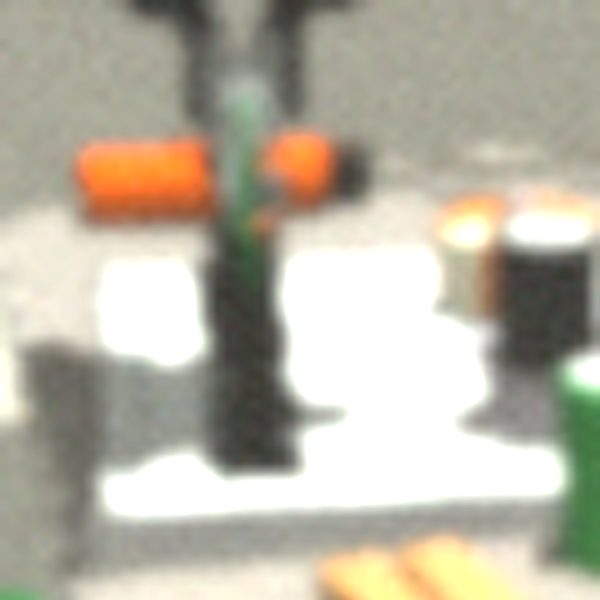

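The board is over the guide: its lower near edge is at crop (250,285), and the guide front is centred at (257,468), both within about 2 mm of prediction. Inserting slowly.

play_rows(targets=[[[0, 0.0005, 0, 0.005, -0.001, 0.001, 0], [0, 0.0005, 0, 0.005, -0.001, 0.001, 0], [0, 0, 0, 0.005, 0, 0, 0], [0, 0, 0, 0.005, 0, 0, 0], [0, 0, 0, 0, 0, 0, 0]]])

```text
time_s: 43.38
tcp_pos: [0.4079, 0.1993, 0.086]
tool_rot: [[0.089, 0.996, 0.0], [0.996, -0.089, -0.001], [-0.001, 0.001, -1.0]]
contact_force: [-0.6, 0.1, -1.5]
width: 0.131
```

play_rows(targets=[[[0, 0, 0, 0.004, 0, 0, 0], [0, 0, 0, 0.004, 0, 0, 0], [0, 0, 0, 0.004, 0, 0, 0], [0, 0, 0, 0, 0, 0, 0]]])

```text
time_s: 43.88
tcp_pos: [0.408, 0.1993, 0.0732]
tool_rot: [[0.089, 0.996, 0.001], [0.996, -0.089, -0.001], [-0.001, 0.001, -1.0]]
contact_force: [0.4, 0.7, -0.6]
width: 0.128
```

Already in the straight groove (lower edge ~0.031) with no force. Continuing to the seat at TCP ≈ 0.0515.

play_rows(targets=[[[0, 0, 0, 0.004, 0, 0, 0], [0, 0, 0, 0.004, 0, 0, 0], [0, 0, 0, 0.004, 0, 0, 0], [0, 0, 0, 0.004, 0, 0, 0], [0, 0, 0, 0, 0, 0, 0]]])

```text
time_s: 44.5
tcp_pos: [0.408, 0.1993, 0.0561]
tool_rot: [[0.089, 0.996, 0.001], [0.996, -0.089, -0.001], [-0.001, 0.001, -1.0]]
contact_force: [0.3, -0.2, -0.4]
width: 0.127
```

play_rows(targets=[[[0, 0, 0, 0.003, 0, 0, 0], [0, 0, 0, 0.002, 0, 0, 0], [0, 0, 0, 0.001, 0, 0, 0], [0, 0, 0, 0, 0, 0, 0]]])

```text
time_s: 45.0
tcp_pos: [0.4083, 0.1995, 0.0513]
tool_rot: [[0.089, 0.996, 0.002], [0.996, -0.089, -0.003], [-0.003, 0.002, -1.0]]
contact_force: [-3.2, -1.7, 1.8]
width: 0.13
```

Contact with the seat. Releasing, backing straight up, then moving aside for a final look.

play_rows(targets=[[[0.35, 0, 0, 0, 0, 0, 0], [0.35, 0, 0, 0, 0, 0, 0], [0.35, 0, 0, 0, 0, 0, 0], [0.35, 0, 0, -0.02, 0, 0, 0], [0.35, 0, 0, -0.04, 0, 0, 0], [0.5, 0, 0, -0.04, 0, 0, 0], [0.5, 0, 0, -0.04, 0, 0, 0]]])

```text
time_s: 45.88
tcp_pos: [0.4067, 0.1997, 0.1926]
tool_rot: [[0.088, 0.996, -0.004], [0.996, -0.088, -0.003], [-0.003, -0.003, -1.0]]
contact_force: [-0.0, -0.4, 0.2]
width: 0.5
```

play_rows(targets=[[[0.5, -0.03, 0, 0, 0, 0, 0], [0.5, -0.04, 0, 0, 0, 0, 0], [0.5, -0.04, 0, 0, 0, 0, 0], [0.5, -0.04, 0, 0, 0, 0, 0], [0.5, -0.04, 0, 0, 0, 0, 0], [0.5, -0.04, 0, 0, 0, 0, 0], [0.5, -0.03, 0, 0, 0, 0, 0], [0.5, 0, 0, 0, 0, 0, 0]]])

```text
time_s: 46.88
tcp_pos: [0.3842, -0.0667, 0.1962]
tool_rot: [[0.088, 0.996, 0.004], [0.996, -0.088, -0.003], [-0.002, 0.004, -1.0]]
contact_force: [-0.1, -0.1, 0.0]
width: 0.501
```

Run:
```python
from m import *
print({k:np.round(state()[k],3) for k in("time_s","tcp_pos","width")})
T=read_camera("top");s=read_camera("side")
for C,n in((T,"top"),(s,"side")):
    for nm,o in(("long",(.4187,.3207)),("short",(.4083,.1995))):
        print(n,nm,"rail top ends pred",[proj(C,[o[0]+np.sin(.09)*y,o[1]+np.cos(.09)*y,.079]).round(1).tolist() for y in((-.022,.022) if nm=="long" else(-.018,.018))])
a=cv2.resize(T["image"][165:235,125:240],(800,487),interpolation=cv2.INTER_CUBIC)[:,:]
b=cv2.resize(s["image"][140:200,190:270],(800,600),interpolation=cv2.INTER_CUBIC)
o=np.hstack([cv2.resize(a,(400,244)),cv2.resize(b,(400,300))[:244]])
o=cv2.resize(o,(800,244))
o=np.vstack([cv2.resize(a,(560,341)),cv2.resize(b,(560,420))[:259]])
cv2.imwrite("pics/final.png",cv2.convertScaleAbs(o,alpha=1.5))
h=cv2.cvtColor(T["image"],cv2.COLOR_BGR2HSV);m=((h[:,:,0]>45)&(h[:,:,0]<80)&(h[:,:,1]>120)).astype(np.uint8);m0=((hsv[:,:,0]>45)&(hsv[:,:,0]<80)&(S>120)).astype(np.uint8)
print("reel",[b[1] for b in blobs(m0,(275,148,300,172),20)],[b[1] for b in blobs(m,(275,148,300,172),20)])
f=lambda h:((h[:,:,0]<14)&(h[:,:,1]>180)).astype(np.uint8)
print("driver",[b[1] for b in blobs(f(hsv),(128,190,146,232),20)],[b[1] for b in blobs(f(h),(128,190,146,232),20)])
```

```text
{'time_s': np.float64(46.875), 'tcp_pos': array([ 0.384, -0.067,  0.196]), 'width': np.float64(0.501)}
top long rail top ends pred [[177.4, 215.2], [163.2, 214.1]]
top short rail top ends pred [[215.2, 217.8], [203.6, 217.0]]
side long rail top ends pred [[213.3, 152.7], [212.9, 149.1]]
side short rail top ends pred [[214.9, 163.3], [214.4, 159.8]]
reel [array([287.41628959, 160.09502262])] [array([287.27272727, 160.07272727])]
driver [array([136.04102564, 213.97948718])] [array([136.01041667, 214.015625  ])]
```

View pics/final.png

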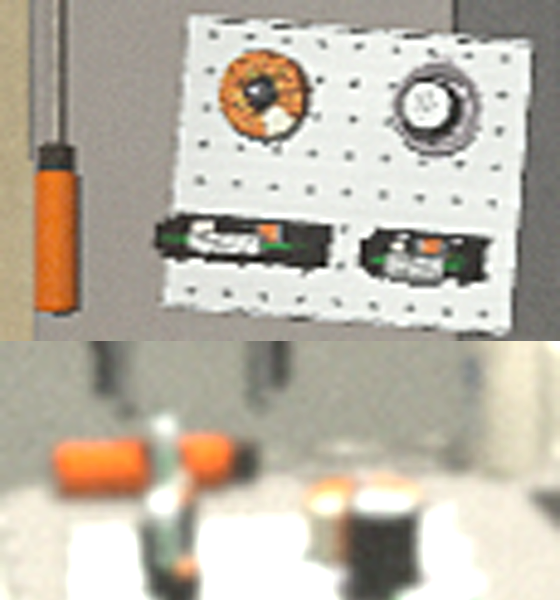

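The final picture shows both boards upright in their guides, the toroid around its bolt and the capacitor in its clamp. The reel and screwdriver have not moved (under 0.2 px). Handing in.

```bash
python3 -c "
from bench import sign_off;print(sign_off())"
```

```text
the job is handed in; nothing more can be done
None
```

I placed all four parts and handed the job in at about 47 s of the 109 s limit. No verdict was given, so success rests on my own checks below.

- **Boards:** the long and the short board each went down the guide of their own length, and force readings stayed below about 4 N. Both stopped at the expected seat height. The last pictures show both upright and in line with the guides.
- **Toroid:** it went over the centre bolt without resistance. Its measured centre, (0.516, 0.306), is about 3 mm from the mount (10 mm allowed).
- **Capacitor:** I used the black can, not the green one. It stands in its clamp and was released at the expected floor height.
- **Bystanders:** the solder reel and the screwdriver moved less than 0.2 px in the top view. The gripper is open and clear of everything.

**Checks that disagreed:**
- **Toroid grip:** the gripper closed to about 53 mm on the 58 mm ring. The ring still hung centred and seated normally.
- **Short guide:** in the side view it appeared about 1 px (about 3 mm) to one side of my top-view estimate. Its row was also off by about 1.6 px, which I put down to blur. The board went in freely with the top-view figures.

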